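# Clamp a flow chip with the inner knob of a concentric pair

### The arm

A 6-joint arm with a two-finger parallel gripper is mounted at the origin on the work surface. World frame = base frame: x ahead of the robot, y to its left, z up, the work surface at z = 0. Lengths are in m, angles in degrees, forces in N, time in s.
With the tool pointing down it reaches from about 0.4 to 0.825 m from the base axis. Payload 7 kg.
Tool frame: the origin (TCP) lies at the very end of the fingers, on their centre line; the grasp point (between the pads) lies r.grip_depth behind it (r.grip_depth is the distance from the TCP to the grasp point, in m); z points along the fingers, y is the direction in which the jaws open and shut (so a half turn about z gives the same grasp; the last joint's range is limited). The gripper opens to 88 mm and grips with 3 to 60 N. Pads are 19 mm wide; open, the fingers measure 130 mm over their backs; the gripper's body (78 mm by 193 mm) begins 47 mm behind the grasp point.
Start: joints at [-48.295, 20.546, 0.682, 0, -70.136, -16.507], TCP at [0.287, -0.611, 0.227] pointing down, gripper open.
Joint ranges: [-176.03, 176.03], [-82.01, 121.73], [-58.28, 71.71], [-173.87, 95.51], [-174.79, -0.11], [-173.66, 173.66]. Speed limits (degrees/s): [136.94, 136.94, 172.46, 180, 180, 180].

### API

Orientations are given as [roll, pitch, yaw] about the fixed x, y, z axes, in that order (R = Rz(yaw) Ry(pitch) Rx(roll)).
In Python, from plant import r gives the robot as it stands. The module is installed in compiled form; this text tells all that it offers.
- The arm moves only by the tool step_arm, never from a script. Its argument "increments" is a list of rows, each a list of 3 entries, a list of its own where there are three numbers: the shift along the tool's x, y, z in m, then the turn, a rotation vector about the tool's x, y, z in rad, then the closure, from 0 (fully open) to 1 (shut). In form: [[[x, y, z], [wx, wy, wz], grip], ...]. A call has 1 to 10 rows; each row is the pose to reach, as a shift and turn from the pose commanded when the call began, along the tool's axes at that moment; what a row does not reach only later rows make up. A row lasts 1/10 s, in which the tool goes at most 50 mm and 8.59 degrees, less where a joint would pass 70% of its speed; a pose out of reach is approached as far as the arm can. A call with a gripper value outside its range is refused whole. The fingers move at their own pace and stop on an object; "force" is the grip in N (left out, the last holds). Time passes only in rows, so rows that repeat a pose let the fingers close. It gives the time, the measured TCP pose, the force and the opening at its end, in the units of the state.
- r.get_state(): the state, without advancing time (a new reading comes with each control period).
- r.capture(name): name is "side" or "top"; returns a dict with "color" (480x640x3 uint8, red, green, blue), "intrinsics" (3x3 intrinsics, pixels), "k1" (the pictures are not rectified: a ray, as slopes to the right and down, at radius r is drawn at 1 + k1 r^2 times it, then the intrinsics apply), "rvec" (rotation vector, rad) and "tvec" (3), from world to camera coordinates, as OpenCV has them. Camera axes: x right, y down, z forward; pixel columns grow to the right and rows downward; lengths in m; the calibration is good to about 2 mm. A picture is of the moment at which its call begins. There is no depth.
- r.close_job(): hands the job in, once; it reports no verdict.
The state is a dict: "time_s": time; "joints": joint angles; "qd": joint speeds; "joint_torque": joint torques, N m; "tcp_pos": TCP position; "eef_rot": TCP orientation; "contact_force": force on the tool from outside, world axes, zero at the start; "moment": the same for the moment, N m; "gripper_width": finger opening in m.
Only numpy, scipy, OpenCV 4.12 (cv2) and the standard library are available. Lean on these libraries where they do the work, as an engineer would, in place of code of your own. Each camera call takes 0.05 s, during which the arm holds its last target.

### The job

Put the bolted acrylic flow chip flat on the raised bed of the chip holder, bolt heads up, between the stop and the spring jaw. Then turn only the small inner knob of the concentric pair clockwise until the jaw holds the chip against the stop with about 12 N, firmly but without ever squeezing it hard enough to crack it (24 N). Leave the wide outer ring as it is set, do not push the jaw by hand, leave the other things on the bench where they are, and let go of everything.

Things in the scene. Friction and masses are not known exactly. Their poses are not given: they have to be found in the camera images.
- chip: Loose flow chip: clear and white acrylic plate, 36 mm (its x) by 76 mm (its y) by 10 mm thick, about 60 g, with four bolt heads (6 mm wide, 5 mm high) on top near the corners and a dark disc in the middle. Origin at the centre of its underside, z up. It starts flat on the bench; pick it up across its 36 mm width, at the middle of its length.
- holder: Fixed chip holder (place and yaw vary). Origin on the bench under the bed, z up. Base plate 90 (x) by 225 (y) by 10 mm, from y = -72 to +153 mm. From -y to +y it carries a steel stop, the bed, the spring jaw on a steel carriage, and a black drive box (66 by 66 mm, top at z = 45 mm, centred at y = 118 mm) with the concentric knobs on top.
- bed (a point): Point on the bed (z = 30 mm, y = +1 mm of the holder) for the centre of the chip's underside. The bed is a rail 26 mm wide along the holder's y; the chip lies on it lengthwise, either way round. The steel stop, 16 mm high, is fixed with its face somewhere from y = -50 to -42 mm (unknown, differs each time), so 5 to 13 mm stays free; the jaw pushes the chip to it.
- carriage: Steel carriage of the jaw, 34 mm wide (x), 22 mm long (y), 16 mm high, carrying in front, towards the chip, a sprung grey pad whose face is 11 mm to -y of this origin, at y = +44 mm of the holder at the start (open). The inner knob, clockwise, moves it to -y by 7 mm per rad. Once the chip meets the stop the pad yields 1 mm per 6 N (42 N per rad of knob; 12 N is 0.29 rad past firm contact).
- knob_top (a point): Centre of the top of the small inner knob: upright fluted aluminium cylinder, 20 mm in diameter, with a dark line on top, standing 18 mm proud of the outer ring (knob top 75.5 mm, ring top 57.5 mm above the bench). Axis vertical at the holder's x = 0, y = 118 mm. Grip it from above, any way round, clear of the ring; regrip for more turn.
- inner_knob (a joint): Angle of the inner knob, rad: 0 at the start (jaw open), grows clockwise seen from above, end at 4.2. It takes about 0.17 N m to turn with the jaw free and 0.007 N m more per N of clamping (0.25 N m at 12 N), less being felt while it is held still; it stays where it is left. The chip gets clamped somewhere from 1.7 to 2.9 rad, depending on the stop.
- ring_mark (a point): Dark mark on top of the wide outer ring, 25 mm from the axis. The ring is an aluminium disc with a ribbed rim, 56 mm in diameter, 12 mm high, round the foot of the inner knob. It turns at a touch (0.015 N m), starts at any angle and must stay there: 2.5 mm at the mark (0.1 rad) spoils its setting.
- jar: Bystander: loose amber glass jar, 40 mm wide, 55 mm high, origin under its centre.
- driver: Bystander: loose screwdriver, 160 mm long, black handle, lying on the bench beyond the holder.
- screw_tray: Bystander: loose open grey tray, 90 by 110 by 25 mm, origin under its centre.
- post_foot: Bystander: loose steel post on a round foot 42 mm wide, 60 mm high, origin under its centre.
Mind the look-alikes: they are no part of the job. Leave any orange or purple look-alike of the chip alone. There is more than one size of the holder; the one meant has the size given above.

How it is judged (in metres and radians):
On the way:
1. the chip lies flat on the bed between stop and jaw, let go, with the jaw not yet clamping (x of chip in the frame of holder between -0.01 and 0.01 m and y of chip in the frame of holder between -0.016 and 0.014 m and z of chip in the frame of holder between 0.027 and 0.034 m and angle between chip's own z axis and vertical below 0.08 rad and angle between the y axis of chip and the y axis of holder, either way round below 0.2 rad and contact force between the fingers and chip below 0.1 N and contact force between chip and carriage below 2 N and linear speed of chip below 0.02 m/s), for 0.2 s.
At the end, for the whole second after the job is handed in: The chip lies flat on the bed (underside within 4 mm of the bed's top, centred across the bed within 10 mm, lengthwise along it within 0.2 rad), pressed by the jaw's pad with 6 to 18 N and at rest, and the outer ring is within 2.5 mm (at its mark) of its start (x of chip in the frame of holder between -0.01 and 0.01 m and y of chip in the frame of holder between -0.016 and 0.014 m and z of chip in the frame of holder between 0.027 and 0.034 m and angle between chip's own z axis and vertical below 0.08 rad and angle between the y axis of chip and the y axis of holder, either way round below 0.2 rad and contact force between chip and carriage between 6 and 18 N and linear speed of chip below 0.01 m/s and distance of ring_mark from where it was at the start of the episode below 0.0025 m); the robot touches nothing.
It fails at once if the chip is squeezed by the jaw with more than 24 N (contact force between chip and carriage above 24 N).
It fails at once if the outer ring is turned: its mark moves more than 2.5 mm (distance of ring_mark from where it was at the start of the episode above 0.0025 m).
It fails at once if the fingers push the jaw directly with more than 8 N (contact force between the fingers and carriage above 8 N).
It fails at once if a bystander is moved more than 15 mm (distance of any of jar, driver, screw_tray, post_foot from where it was at the start of the episode above 0.015 m).
It also fails if it takes over 72 s, if anything falls off the work surface, if the arm or the gripper's body presses on something with over 40 N, if the wrist force passes 120 N, or if a joint passes its speed limit or range.

## Working session

There is one attempt and no reset: what is moved stays moved. The work goes in short steps, Python scripts to look and compute and a tool call to move; the robot and the scene stay as the last step left them, time stands still between calls to the robot, and variables do not carry over. Pictures are saved under pics/ and viewed, and the job is handed in when it is done.

Besides the shell and the picture viewer there is one more tool, called after ">>>" as name([rows], argument=value, ...), one row to a line, values as JSON. step_arm: Moves the arm, as the interface text tells. Its arguments: {"type":"object","properties":{"increments":{"type":"array","items":{"type":"array"}},"force":{"type":"number"}},"required":["increments"]}

```bash
mkdir -p pics
python3 - <<'E'
from plant import r
import cv2
print(r.get_state()); print(r.grip_depth)
for n in("top","side"):
    c=r.capture(n); cv2.imwrite(f"pics/{n}0.png",c["color"][:,:,::-1]); print(n,c["intrinsics"],c["k1"],c["rvec"],c["tvec"])
E
```

```text
{'time_s': 0.0, 'joints': array([-4.82952758e+01,  2.05915403e+01,  6.34766939e-01, -1.79951879e-02,
       -7.01330252e+01, -1.65060458e+01]), 'qd': array([-0.01641099,  0.09368672,  0.0373939 , -0.08695822, -0.0586319 ,
        0.01402456]), 'joint_torque': array([ 4.85823675e-04, -5.82714200e+01,  2.93064612e+01,  6.99748233e+00,
        6.93586378e-03, -1.56536134e-04]), 'tcp_pos': array([ 0.28715475, -0.61036857,  0.2256357 ]), 'eef_rot': array([ 1.79909096e+02, -9.29595859e-03, -1.54807443e+02]), 'contact_force': array([-0.69121447, -0.11392264,  0.75352434]), 'moment': array([-0.01589421, -0.04218061, -0.04125617]), 'gripper_width': 0.08731321147569934}
0.0188
top [[624.2834766    0.         316.43948531]
 [  0.         624.2834766  240.25535621]
 [  0.           0.           1.        ]] 0.0321404449790973 [ 2.2058619  -2.18740518  0.08174997] [0.03724304 0.58446399 1.38633129]
side [[485.67372753   0.         322.65512157]
 [  0.         485.67372753 242.1351383 ]
 [  0.           0.           1.        ]] 0.027703344356296362 [ 0.87170672 -2.54520603  1.09649706] [0.49511292 0.29118349 0.93771212]
```

View pics/top0.png

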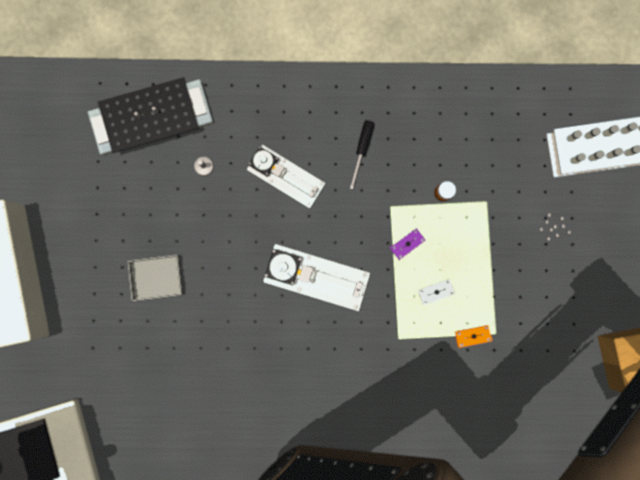

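View pics/side0.png

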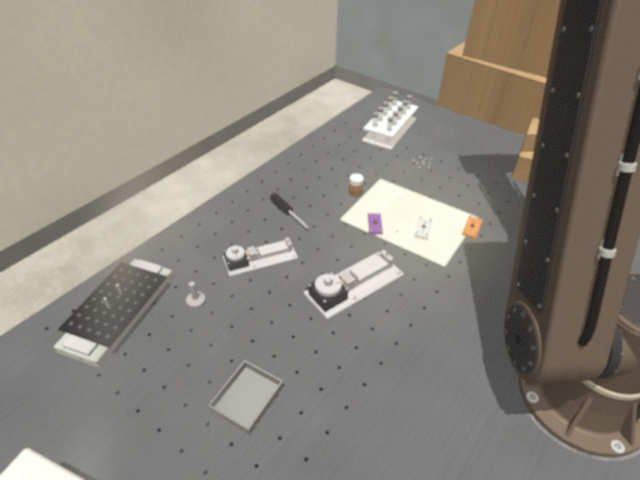

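Candidates in the top view: for the chip, white (436,292), purple (408,243) and orange (474,336), so I pick white. For the holder, large (316,277) and small (286,176); I'll check which one is 90×225 mm.

```bash
cat > h.py <<'E'
import numpy as np,cv2
def cam(c): 
    return c["intrinsics"],np.array([c["k1"],0,0,0,0.]),cv2.Rodrigues(np.array(c["rvec"]))[0],np.array(c["tvec"]).ravel()
def ray(c,uv):
    K,d,R,t=cam(c); p=cv2.undistortPoints(np.array(uv,float).reshape(-1,1,2),K,d).reshape(-1,2)
    D=np.c_[p,np.ones(len(p))]@R; return -R.T@t,D
def onz(c,uv,z):
    o,D=ray(c,uv); s=(z-o[2])/D[:,2]; return o+D*s[:,None]
def proj(c,P):
    K,d,R,t=cam(c); return cv2.projectPoints(np.array(P,float).reshape(-1,1,3),cv2.Rodrigues(R)[0],t,K,d)[0].reshape(-1,2)
def tri(c1,u1,c2,u2):
    o1,D1=ray(c1,u1);o2,D2=ray(c2,u2);a=D1[0]/np.linalg.norm(D1[0]);b=D2[0]/np.linalg.norm(D2[0])
    s=np.linalg.lstsq(np.c_[a,-b],o2-o1,rcond=None)[0];p=o1+a*s[0];q=o2+b*s[1];return (p+q)/2,np.linalg.norm(p-q)
def crop(c,u,v,w,h,f,name):
    u,v=int(u),int(v);im=c["color"][max(v-h,0):v+h,max(u-w,0):u+w,::-1]
    cv2.imwrite(name,cv2.resize(im,None,fx=f,fy=f,interpolation=cv2.INTER_CUBIC))
E
python3 - <<'E'
from plant import r
from h import *
import pickle
ct=r.capture("top");cs=r.capture("side");pickle.dump((ct,cs),open("c0.pkl","wb"))
crop(ct,316,277,65,50,6,"pics/t_h.png");crop(ct,436,291,40,30,8,"pics/t_c.png")
crop(cs,353,282,65,50,6,"pics/s_h.png");crop(cs,424,228,40,30,8,"pics/s_c.png")
E
```

```text
(no output)
```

View pics/t_h.png

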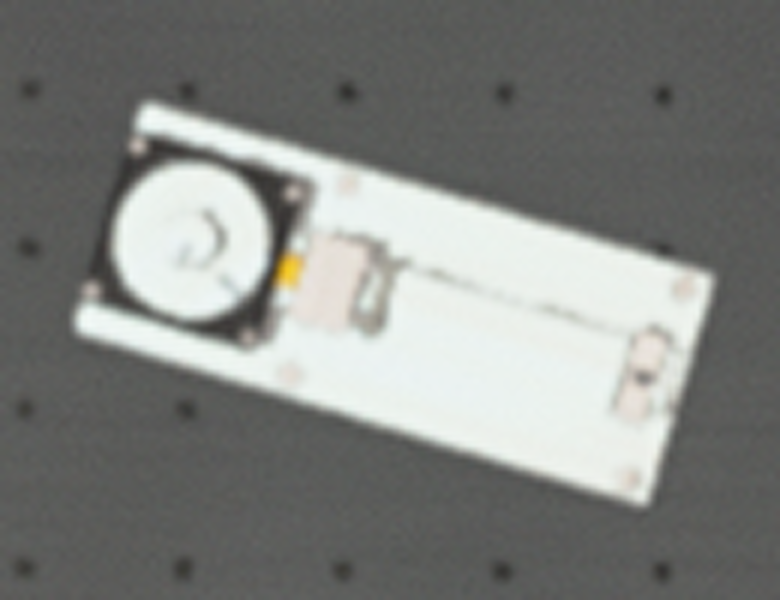

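View pics/t_c.png

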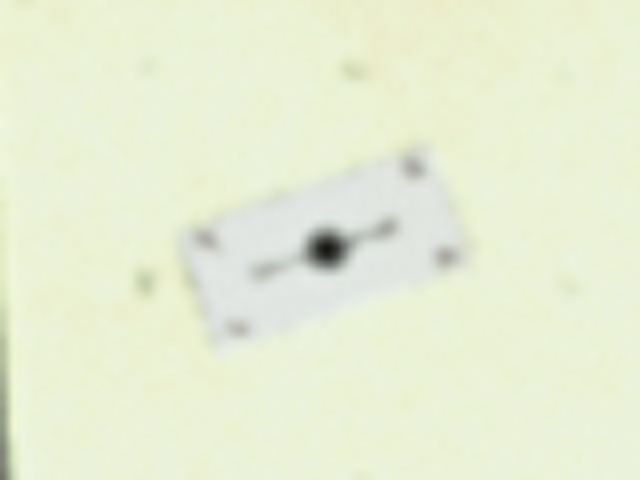

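View pics/s_h.png

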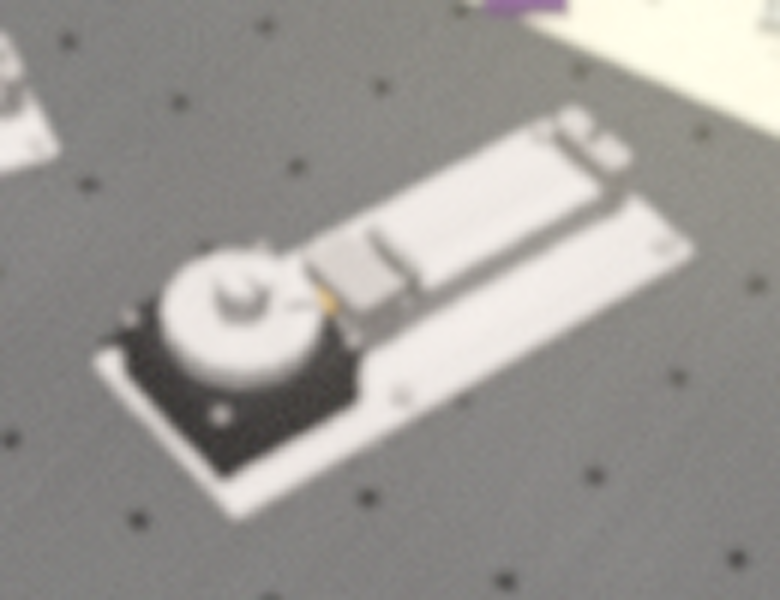

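View pics/s_c.png

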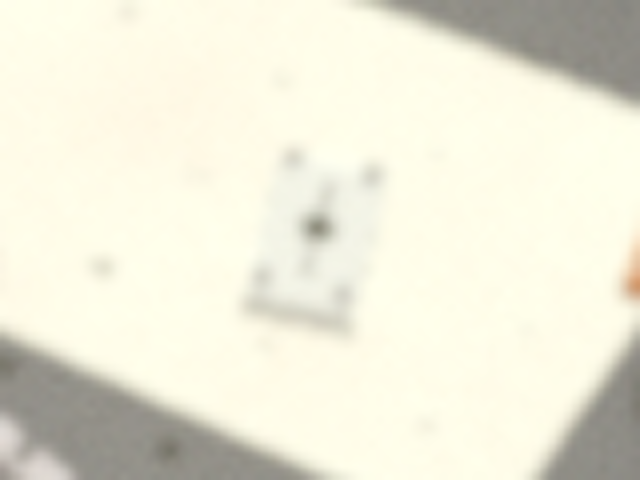

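Run:
```python
from h import *
import pickle
ct,cs=pickle.load(open("c0.pkl","rb"))
im=ct["color"].astype(int)
# holder plate
x0,y0=251,227
m=np.zeros((480,640),np.uint8); sub=im[227:327,251:381].min(2)>140; m[227:327,251:381]=sub*255
m=cv2.morphologyEx(m,cv2.MORPH_CLOSE,np.ones((3,3)))
cn=max(cv2.findContours(m,cv2.RETR_EXTERNAL,cv2.CHAIN_APPROX_NONE)[0],key=cv2.contourArea)
hull=cv2.convexHull(cn); 
P=onz(ct,hull.reshape(-1,2),.01)[:,:2]
rc=cv2.minAreaRect((P*1000).astype(np.float32)); print("plate",rc); print(cv2.boxPoints(rc))
# by-hand corners
tc=np.array([(145,103),(717,272),(650,507),(75,332)])/6+[x0,y0]; W=onz(ct,tc,.01)[:,:2]*1000;print(W,[np.linalg.norm(W[i]-W[i-1]) for i in range(4)])
sc=np.array([(235,520),(695,248),(572,103),(93,357)])/6+[288,232]; W=onz(cs,sc,.01)[:,:2]*1000;print("side",W,[np.linalg.norm(W[i]-W[i-1]) for i in range(4)])
# knob top
for n,c,u in(("t",ct,np.array([200,238])/6+[x0,y0]),("s",cs,np.array([243,290])/6+[288,232])): print(n,onz(c,u,.0755)*1000)
# chip disc + bolts
d=np.array([(326,249)])/8+[396,261]; s=np.array([(317,227)])/8+[384,198]
print("disc",onz(ct,d,.01)*1000,onz(cs,s,.01)*1000,tri(ct,d,cs,s))
b=np.array([(205,238),(237,328),(447,256),(412,165)])/8+[396,261]; B=onz(ct,b,.0125)[:,:2]*1000;print(B,B.mean(0),[np.linalg.norm(B[i]-B[i-1]) for i in range(4)])
b=np.array([(293,158),(373,174),(343,293),(263,276)])/8+[384,198]; B=onz(cs,b,.0125)[:,:2]*1000;print(B,B.mean(0),[np.linalg.norm(B[i]-B[i-1]) for i in range(4)])
```

```text
plate ((501.5558776855469, 41.923118591308594), (226.43869018554688, 91.63336944580078), 73.5308837890625)
[[425.52142  -53.662178]
 [513.39526  -79.6401  ]
 [577.59033  137.50842 ]
 [489.7165   163.48633 ]]
[[574.9295575  135.18107975]
 [513.17374082 -80.49065621]
 [425.11881426 -55.58358374]
 [488.76391935 160.3357453 ]] [np.float64(89.76232169030342), np.float64(224.33920429898393), np.float64(91.50973909563979), np.float64(225.1041004770337)]
side [[485.49076666 164.50357175]
 [423.36703443 -52.71370252]
 [504.59778798 -91.58263934]
 [573.30938861 136.73157206]] [np.float64(92.10534363899886), np.float64(225.92632061095952), np.float64(90.0512607965044), np.float64(238.42957699466282)]
t [[523.11693816 111.43609547  75.5       ]]
s [[515.46208505 122.65104888  75.5       ]]
disc [[ 469.94264548 -229.87927238   10.        ]] [[ 467.59714152 -228.71233078   10.        ]] (array([ 0.46919369, -0.2307022 ,  0.00777508]), np.float64(0.0015768317611098849))
[[ 472.77895968 -195.35503986]
 [ 447.67728804 -204.2599555 ]
 [ 468.33125653 -263.36279758]
 [ 493.75589501 -253.67677186]] [ 470.63584981 -229.1636412 ] [np.float64(61.97948240413783), np.float64(26.634403350048025), np.float64(62.607765942499874), np.float64(27.207192731935102)]
[[ 489.46906014 -251.34928333]
 [ 464.84945091 -260.67986297]
 [ 444.68209811 -203.21076751]
 [ 468.64464887 -194.36776388]] [ 466.91131451 -227.40191942] [np.float64(60.667533849342625), np.float64(26.3284043388391), np.float64(60.905000214339715), np.float64(25.54217203578673)]
```

Run:
```python
from h import *
import pickle
ct,cs=pickle.load(open("c0.pkl","rb"))
crop(ct,284,267,22,20,16,"pics/t_k.png");crop(cs,328,285,25,22,14,"pics/s_k.png")
u=np.array([np.cos(np.radians(73.7)),np.sin(np.radians(73.7))]);O=np.array([.4895,.0021])
for n,c in(("t",ct),("s",cs)):
    g=c["color"].min(2)
    k=proj(c,np.r_[O+.118*u,.0575])[0]; print(n,"pred ring ctr",k)
    # box black -> bright ring blob inside
    m=np.zeros_like(g); cv2.circle(m,tuple(int(round(v)) for v in k),19,255,-1)
    b=((g>130)&(m>0)).astype(np.uint8)
    b=cv2.morphologyEx(b,cv2.MORPH_OPEN,cv2.getStructuringElement(2,(7,7)))
    cn=max(cv2.findContours(b,0,cv2.CHAIN_APPROX_NONE)[0],key=cv2.contourArea)
    print(cv2.fitEllipse(cn)); P=onz(c,cn.reshape(-1,2),.0575)[:,:2]*1000
    print(cv2.minEnclosingCircle(P.astype(np.float32)), cv2.fitEllipse(P.astype(np.float32)))
    print("stop/pad pred"," ".join(str(proj(c,np.r_[O+y*u,z])[0].round(1)) for y,z in((-.042,.046),(-.05,.046),(.044,.046),(.055,.046),(.118,.0755))))
```

```text
t pred ring ctr [282.84200231 267.03748576]
((282.4093322753906, 266.6961669921875), (25.5955810546875, 25.925954818725586), 1.6678510904312134)
((523.3733520507812, 116.5440444946289), 29.20662498474121) ((523.3917846679688, 116.29652404785156), (55.676326751708984, 56.40989303588867), 96.45040130615234)
stop/pad pred [352.8 288.2] [356.3 289.3] [315.3 276.9] [310.5 275.4] [282.5 266.9]
s pred ring ctr [327.65934518 282.37057459]
((329.6375427246094, 282.32281494140625), (23.147464752197266, 32.65142059326172), 64.95370483398438)
((515.1514892578125, 108.76914978027344), 41.61410140991211) ((519.6829223632812, 111.71984100341797), (59.242671966552734, 80.29025268554688), 178.64178466796875)
stop/pad pred [382.5 255.8] [385.1 254.4] [353.8 271.5] [350.  273.6] [327.9 276.8]
```

View pics/t_k.png

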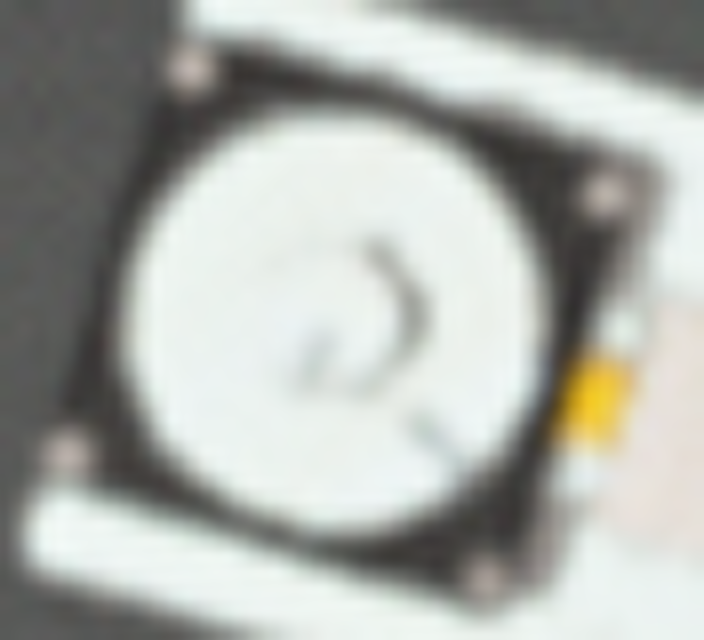

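View pics/s_k.png

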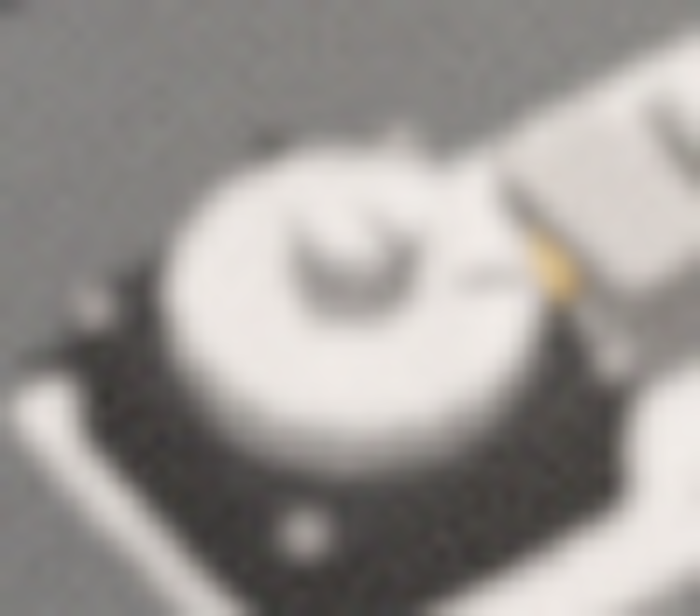

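```bash
cat >> h.py <<'E'
from scipy.spatial.transform import Rotation as Ro
def delta(st,pos,yaw):
    R=Ro.from_euler("xyz",st["eef_rot"],degrees=True); T=Ro.from_euler("xyz",[180,0,yaw],degrees=True)
    s=R.inv().apply(np.array(pos)-st["tcp_pos"]); w=(R.inv()*T).as_rotvec()
    return s.round(4),w.round(4)
def show():
    from plant import r
    st=r.get_state(); print("t",round(st["time_s"],2),"tcp",(st["tcp_pos"]*1000).round(1),"rot",st["eef_rot"].round(2),"F",st["contact_force"].round(2),"M",st["moment"].round(3),"w",round(st["gripper_width"]*1000,1),"j6",st["joints"][5].round(1)); return st
E
python3 - <<'E'
from h import *
st=show(); print(delta(st,[.469,-.229,.10],-70.3))
E
```

```text
t 0.2 tcp [ 287.2 -610.5  226. ] rot [ 1.7994e+02 -1.0000e-02 -1.5480e+02] F [-0.53 -0.83  0.79] M [-0.007 -0.009  0.004] w 87.6 j6 -16.5
(array([-0.3269,  0.2677,  0.1262]), array([ 1.0000e-03,  7.0000e-04, -1.4749e+00]))
```

>>> step_arm([
  [[-0.327,0.268,0.126],[0,0,-1.475],0],
  [[-0.327,0.268,0.126],[0,0,-1.475],0],
  [[-0.327,0.268,0.126],[0,0,-1.475],0],
  [[-0.327,0.268,0.126],[0,0,-1.475],0],
  [[-0.327,0.268,0.126],[0,0,-1.475],0],
  [[-0.327,0.268,0.126],[0,0,-1.475],0],
  [[-0.327,0.268,0.126],[0,0,-1.475],0],
  [[-0.327,0.268,0.126],[0,0,-1.475],0],
  [[-0.327,0.268,0.126],[0,0,-1.475],0],
  [[-0.327,0.268,0.126],[0,0,-1.475],0],
])

```text
time_s: 1.2
tcp_pos: [0.4701, -0.2254, 0.0992]
eef_rot: [179.9, 0.1, -69.7]
contact_force: [-1.1, -0.8, -0.1]
gripper_width: 0.0874
```

>>> step_arm([
  [[0,0,0],[0,0,0],0],
  [[0,0,0.03],[0,0,0.01],0],
  [[0,0,0.04],[0,0,0.01],0],
  [[0,0,0.04],[0,0,0.01],0],
  [[0,0,0.04],[0,0,0.01],0],
])

```text
time_s: 1.7
tcp_pos: [0.4691, -0.2297, 0.061]
eef_rot: [180.0, -0.0, -71.0]
contact_force: [0.2, -0.2, 0.3]
gripper_width: 0.0877
```

Run:
```python
from plant import r
from h import *
st=show(); print(delta(st,[.469,-.229,.006],-70.3))
c=r.capture("side");crop(c,424,220,60,50,7,"pics/s1.png");crop(r.capture("top"),436,290,55,45,7,"pics/t1.png")
print(proj(c,st["tcp_pos"]))
```

```text
t 1.7 tcp [ 469.1 -229.7   61. ] rot [ 1.7998e+02 -1.0000e-02 -7.0960e+01] F [ 0.16 -0.2   0.3 ] M [ 0.007  0.097 -0.039] w 87.7 j6 23.5
(array([-0.0007, -0.0001,  0.055 ]), array([ 0.0003, -0.0002, -0.0116]))
[[426.55012531 210.89227202]]
```

View pics/s1.png

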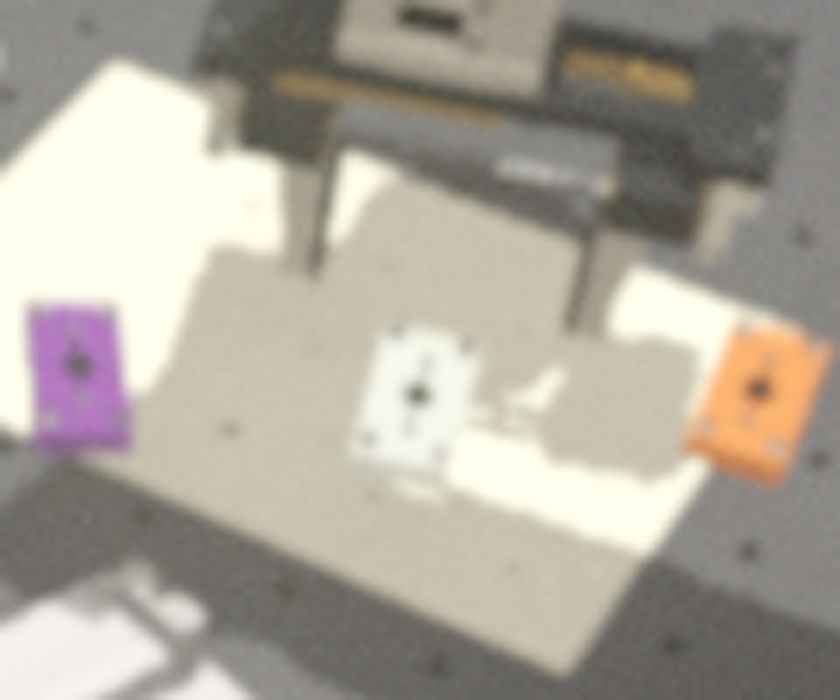

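View pics/t1.png

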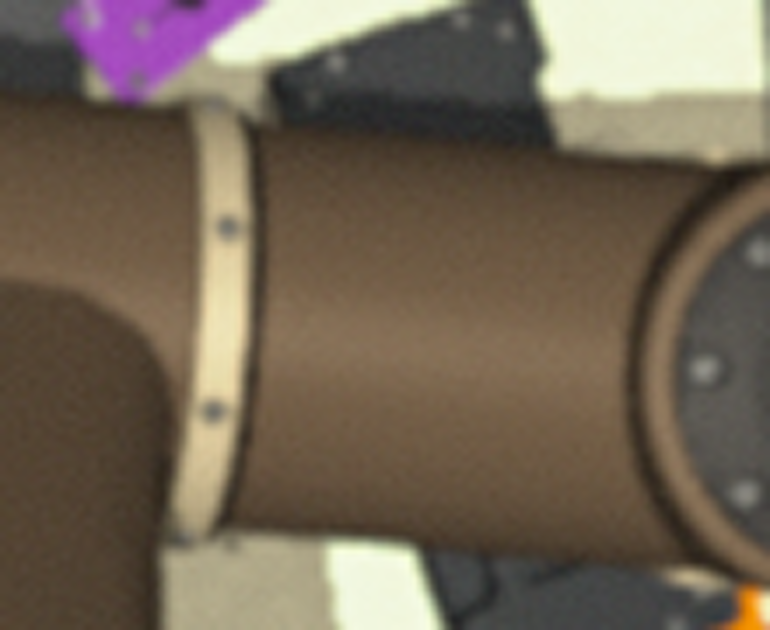

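>>> step_arm([
  [[-0.001,0,0.03],[0,0,-0.012],0],
  [[-0.001,0,0.05],[0,0,-0.012],0],
  [[-0.001,0,0.056],[0,0,-0.012],0],
  [[-0.001,0,0.056],[0,0,-0.012],0],
  [[-0.001,0,0.056],[0,0,-0.012],0.3],
  [[-0.001,0,0.056],[0,0,-0.012],0.5],
  [[-0.001,0,0.056],[0,0,-0.012],0.75],
  [[-0.001,0,0.056],[0,0,-0.012],0.75],
  [[-0.001,0,0.056],[0,0,-0.012],0.75],
  [[-0.001,0,0.056],[0,0,-0.012],0.75],
], force=20)

```text
time_s: 2.8
tcp_pos: [0.4689, -0.2281, 0.0047]
eef_rot: [-180.0, -0.0, -70.2]
contact_force: [0.2, 0.8, -0.9]
gripper_width: 0.0447
```

Run:
```python
from plant import r
from h import *
st=show()
```

```text
t 2.8 tcp [ 468.9 -228.1    4.7] rot [-1.7999e+02 -1.0000e-02 -7.0180e+01] F [ 0.18  0.75 -0.86] M [-0.013  0.133  0.017] w 44.7 j6 24.2
```

>>> step_arm([
  [[0,0,0],[0,0,0],0.75],
  [[0,0,0],[0,0,0],0.75],
  [[0,0,0],[0,0,0],0.75],
  [[0,0,0],[0,0,0],0.75],
  [[0,0,0],[0,0,0],0.75],
  [[0,0,0],[0,0,0],0.75],
])

```text
time_s: 3.4
tcp_pos: [0.4688, -0.2281, 0.0046]
eef_rot: [180.0, -0.0, -70.2]
contact_force: [-1.0, 0.5, 2.2]
gripper_width: 0.0357
```

Run:
```python
from plant import r
from h import *
st=show()
crop(r.capture("side"),424,225,40,30,10,"pics/s2.png")
```

```text
t 3.4 tcp [ 468.8 -228.1    4.6] rot [180.    -0.   -70.18] F [-1.    0.47  2.23] M [ 0.098  0.251 -0.026] w 35.7 j6 24.2
```

View pics/s2.png

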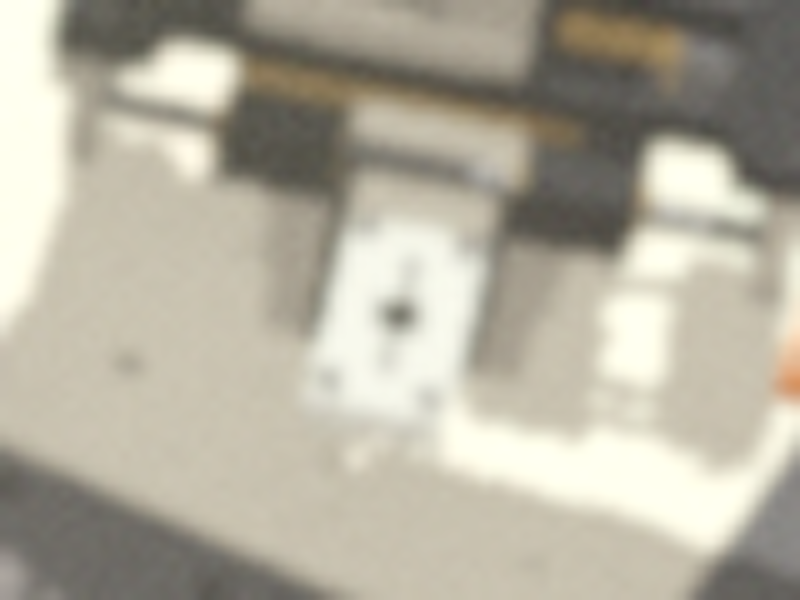

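Run:
```python
from plant import r
from h import *
c=r.capture("side"); st=show()
a=np.radians(109.7);l=np.array([np.cos(a),np.sin(a)])
for off in((0,0),(1.2,1.4)):
    p=onz(c,[423.8-off[0],226.5-off[1]],.010)[0,:2]; print(p*1000,(p-st["tcp_pos"][:2])@l*1000)
print(delta(st,[.469,-.229,.15],-70.3))
```

```text
t 3.5 tcp [ 468.8 -228.1    4.6] rot [180.    -0.   -70.18] F [-0.85  0.41  1.12] M [ 0.089  0.238 -0.007] w 35.2 j6 24.2
[ 467.00202192 -228.56426071] 0.18535330316315834
[ 472.12987692 -231.46504848] -4.2742285466024175
(array([ 9.000e-04,  1.000e-04, -1.454e-01]), array([ 0.    , -0.    ,  0.0021]))
```

>>> step_arm([
  [[0,0,-0.02],[0,0,0],0.75],
  [[0,0,-0.06],[0,0,0],0.75],
  [[0,0,-0.1],[0,0,0],0.75],
  [[0,0,-0.11],[0,0,0],0.75],
  [[0,0,-0.11],[0,0,0],0.75],
  [[0,0,-0.11],[0,0,0],0.75],
])

```text
time_s: 4.1
tcp_pos: [0.4681, -0.2279, 0.1137]
eef_rot: [180.0, 0.0, -70.2]
contact_force: [-0.3, 0.5, -0.6]
gripper_width: 0.0356
```

Run:
```python
from h import *
st=show()
print(delta(st,[.4895,.0021,.10],-106.3))
```

```text
t 4.1 tcp [ 468.1 -227.9  113.7] rot [ 1.7997e+02  4.0000e-02 -7.0200e+01] F [-0.33  0.47 -0.56] M [0.03  0.204 0.003] w 35.6 j6 24.2
(array([-0.2091, -0.098 ,  0.0138]), array([8.000e-04, 6.000e-04, 6.301e-01]))
```

>>> step_arm([
  [[-0.05,-0.023,0],[0,0,0.14],0.75],
  [[-0.1,-0.047,0],[0,0,0.28],0.75],
  [[-0.15,-0.07,0],[0,0,0.42],0.75],
  [[-0.19,-0.09,0],[0,0,0.56],0.75],
  [[-0.211,-0.099,0.014],[0,0,0.63],0.75],
  [[-0.211,-0.099,0.014],[0,0,0.63],0.75],
  [[-0.211,-0.099,0.014],[0,0,0.63],0.75],
  [[-0.211,-0.099,0.014],[0,0,0.63],0.75],
  [[-0.211,-0.099,0.014],[0,0,0.63],0.75],
])

```text
time_s: 5.0
tcp_pos: [0.4899, 0.0029, 0.1]
eef_rot: [179.9, -0.0, -106.3]
contact_force: [0.4, 0.4, -0.1]
gripper_width: 0.0353
```

Run:
```python
from plant import r
from h import *
st=show()
print(delta(st,[.4901,.004,.06],-106.3))
c=r.capture("side");crop(c,360,270,60,50,7,"pics/s3.png");crop(r.capture("top"),316,277,65,50,6,"pics/t3.png")
```

```text
t 5.0 tcp [489.9   2.9 100. ] rot [ 1.7994e+02 -5.0000e-02 -1.0630e+02] F [ 0.42  0.41 -0.06] M [-0.006  0.068 -0.019] w 35.3 j6 -39.7
(array([-0.0011,  0.0001,  0.04  ]), array([ 0.0011, -0.0008, -0.    ]))
```

View pics/s3.png

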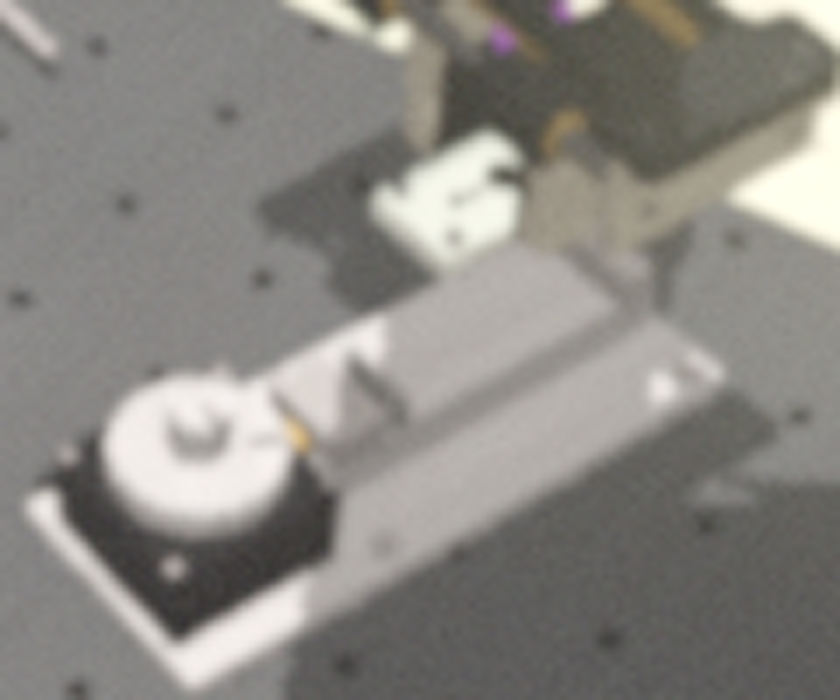

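View pics/t3.png

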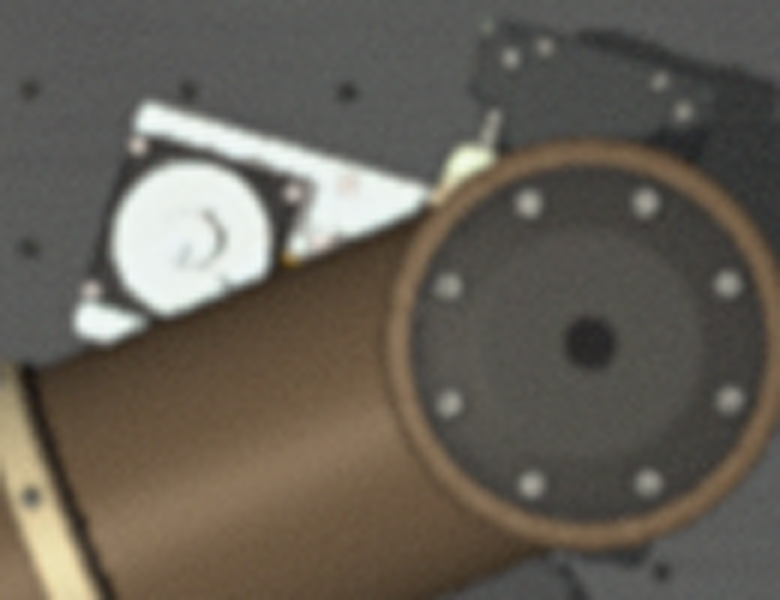

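>>> step_arm([
  [[-0.001,0,0.02],[0,0,0],0.75],
  [[-0.001,0,0.04],[0,0,0],0.75],
  [[-0.001,0,0.045],[0,0,0],0.75],
  [[-0.001,0,0.045],[0,0,0],0.75],
  [[-0.001,0,0.045],[0,0,0],0.75],
])

```text
time_s: 5.6
tcp_pos: [0.4912, 0.0047, 0.0563]
eef_rot: [-180.0, 0.0, -106.3]
contact_force: [-0.7, 0.0, -0.4]
gripper_width: 0.0354
```

Run:
```python
from plant import r
from h import *
st=show()
print(delta(st,[.4901,.004,.035],-106.3))
c=r.capture("side");crop(c,365,262,40,30,10,"pics/s4.png")
a=np.radians(73.7);u=np.array([np.cos(a),np.sin(a)]);v=np.array([u[1],-u[0]]);O=np.array([.4895,.0021])
for y in(-.038,.038):
  for x in(-.018,.018):
    for z in(.05,.06): print(x,y,z,((proj(c,np.r_[O+y*u+x*v,z])[0]-[325,232])*10).round())
print("pad",((proj(c,np.r_[O+.044*u,.046])[0]-[325,232])*10).round())
```

```text
t 5.6 tcp [491.2   4.7  56.3] rot [-1.7996e+02  2.0000e-02 -1.0629e+02] F [-0.71  0.01 -0.38] M [ 0.018  0.08  -0.042] w 35.4 j6 -39.8
(array([0.001 , 0.0008, 0.0213]), array([-0.0007,  0.0003,  0.0002]))
-0.018 -0.038 0.05 [616. 278.]
-0.018 -0.038 0.06 [620. 248.]
0.018 -0.038 0.05 [513. 188.]
0.018 -0.038 0.06 [517. 158.]
-0.018 0.038 0.05 [361. 419.]
-0.018 0.038 0.06 [364. 389.]
0.018 0.038 0.05 [260. 324.]
0.018 0.038 0.06 [263. 294.]
pad [288. 395.]
```

View pics/s4.png

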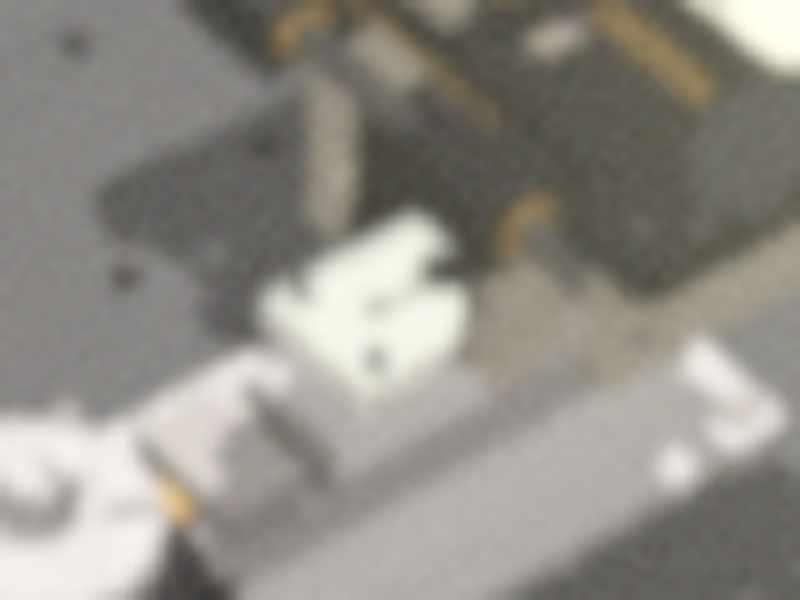

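>>> step_arm([
  [[0.001,0.001,0.008],[0,0,0],0.75],
  [[0.001,0.001,0.014],[0,0,0],0.75],
  [[0.001,0.001,0.018],[0,0,0],0.75],
  [[0.001,0.001,0.02],[0,0,0],0.75],
  [[0.001,0.001,0.02],[0,0,0],0.75],
])

```text
time_s: 6.15
tcp_pos: [0.4892, 0.0042, 0.0352]
eef_rot: [180.0, -0.0, -106.3]
contact_force: [0.1, -0.9, -0.3]
gripper_width: 0.0352
```

Run:
```python
from plant import r
from h import *
st=show()
print(delta(st,[.4901,.004,.035],-106.3))
c=r.capture("side");crop(c,365,262,40,30,10,"pics/s5.png")
```

```text
t 6.15 tcp [489.2   4.2  35.2] rot [ 1.7996e+02 -3.0000e-02 -1.0627e+02] F [ 0.08 -0.88 -0.33] M [ 0.059  0.053 -0.017] w 35.2 j6 -39.8
(array([-0.    , -0.0009,  0.0002]), array([ 0.0006, -0.0005,  0.0006]))
```

View pics/s5.png

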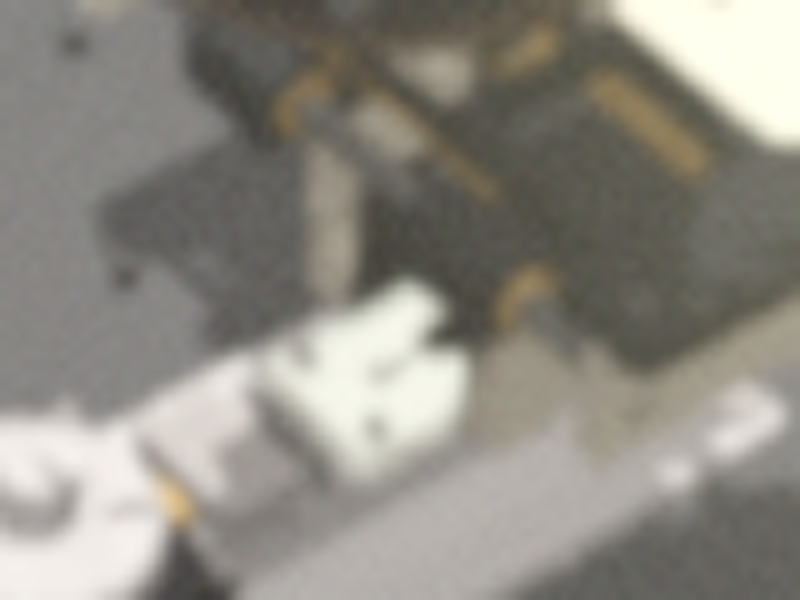

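>>> step_arm([
  [[0,0,0.001],[0,0,0],0.75],
  [[0,0,0.001],[0,0,0],0.75],
  [[0,0,0.001],[0,0,0],0.35],
  [[0,0,0.001],[0,0,0],0.35],
  [[0,0,0.001],[0,0,0],0.35],
  [[0,0,0.001],[0,0,0],0.35],
  [[0,0,-0.02],[0,0,0],0.35],
  [[0,0,-0.06],[0,0,0],0.35],
  [[0,0,-0.1],[0,0,0],0.35],
  [[0,0,-0.1],[0,0,0],0.35],
])

```text
time_s: 7.2
tcp_pos: [0.4927, 0.0051, 0.1409]
eef_rot: [-179.5, 0.3, -106.2]
contact_force: [0.7, -0.8, -0.3]
gripper_width: 0.0567
```

Run:
```python
from plant import r
from h import *
st=show()
print(delta(st,[.5227,.1154,.135],-106.3))
c=r.capture("side");crop(c,365,262,40,30,10,"pics/s6.png");crop(r.capture("top"),316,277,65,50,6,"pics/t6.png")
```

```text
t 7.2 tcp [492.7   5.1 140.9] rot [-179.55    0.27 -106.21] F [ 0.67 -0.8  -0.34] M [0.079 0.029 0.025] w 56.7 j6 -39.8
(array([-0.1143,  0.0021,  0.0064]), array([-0.0079,  0.0047,  0.0016]))
```

View pics/s6.png

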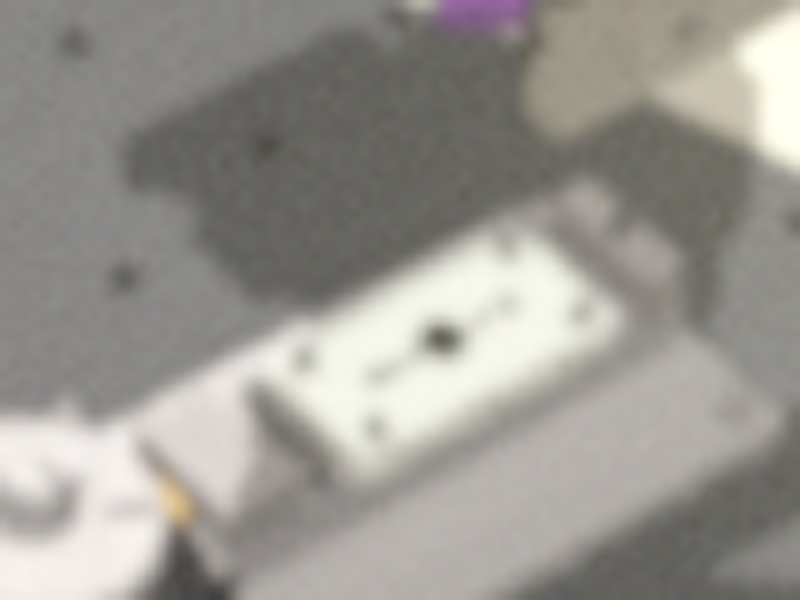

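View pics/t6.png

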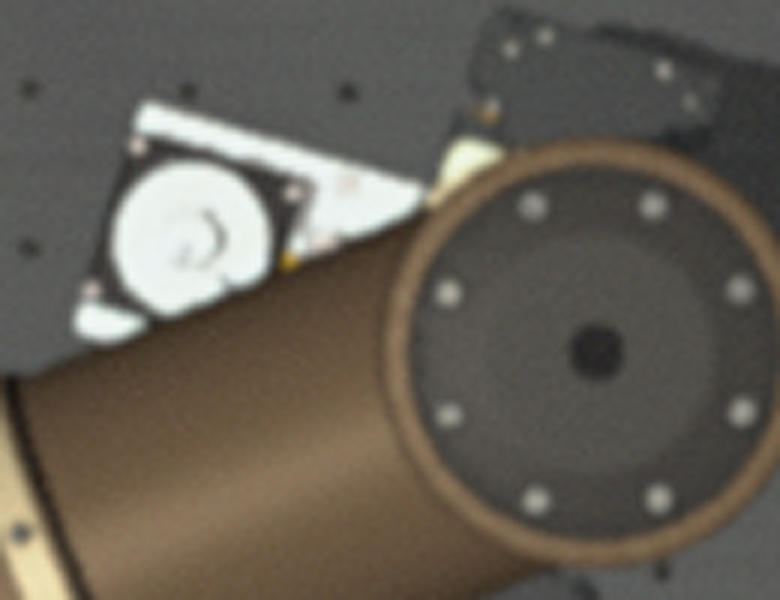

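Run:
```python
from plant import r
from h import *
st=show()
print(delta(st,[.5227,.1154,.135],-7), st["joints"])
c=r.capture("side")
a=np.radians(73.7);u=np.array([np.cos(a),np.sin(a)]);v=np.array([u[1],-u[0]]);O=np.array([.4895,.0021])
def hold(px,z): p=onz(c,np.array(px)/10+[325,232],z)[0,:2]-O; return (p@v*1000).round(1),(p@u*1000).round(1)
print("disc",hold((440,340),.04)); 
for b in((305,358),(377,427),(587,312),(510,243)): print("bolt",hold(b,.0425))
```

```text
t 7.3 tcp [489.9   4.5 136.6] rot [-1.7989e+02  1.1000e-01 -1.0628e+02] F [-0.34 -0.3  -1.04] M [ 0.072  0.142 -0.002] w 56.8 j6 -39.8
(array([-0.1156, -0.0004,  0.0018]), array([-3.0000e-03, -3.0000e-04, -1.7328e+00])) [ 2.35702476e+01  7.69597180e+00 -2.95074252e+01 -1.36912183e-02
 -5.26429847e+01 -3.98428906e+01]
disc (np.float64(-2.8), np.float64(0.9))
bolt (np.float64(9.1), np.float64(31.5))
bolt (np.float64(-16.9), np.float64(31.7))
bolt (np.float64(-17.3), np.float64(-30.9))
bolt (np.float64(9.9), np.float64(-31.0))
```

>>> step_arm([
  [[-0.04,0,0.0],[0,0,-0.14],0.4],
  [[-0.08,0.0,0],[0,0,-0.28],0.4],
  [[-0.114,0.002,0],[0,0,-0.42],0.5],
  [[-0.114,0.002,0],[0,0,-0.56],0.5],
  [[-0.114,0.002,0],[0,0,-0.7],0.5],
  [[-0.114,0.002,0],[0,0,-0.84],0.5],
  [[-0.114,0.002,0],[0,0,-0.98],0.5],
  [[-0.114,0.002,0],[0,0,-1.12],0.5],
  [[-0.114,0.002,0],[0,0,-1.26],0.5],
  [[-0.114,0.002,0],[0,0,-1.4],0.5],
])

```text
time_s: 8.35
tcp_pos: [0.5185, 0.1138, 0.1338]
eef_rot: [179.8, 0.1, -25.7]
contact_force: [0.2, 0.2, 0.6]
gripper_width: 0.0439
```

Run:
```python
from plant import r
from h import *
st=show()
print(delta(st,[.5227,.1154,.1],-7), st["joints"])
```

```text
t 8.35 tcp [518.5 113.8 133.8] rot [ 1.7985e+02  1.1000e-01 -2.5740e+01] F [0.25 0.2  0.6 ] M [-0.024  0.161  0.048] w 43.9 j6 30.7
(array([ 0.0031, -0.0034,  0.0338]), array([ 0.0023,  0.0023, -0.327 ])) [ 3.35430878e+01  1.18516394e+01 -2.46334710e+01 -1.81125597e-02
 -5.36994346e+01  3.07311392e+01]
```

>>> step_arm([
  [[0.003,-0.003,0.01],[0,0,-0.14],0.5],
  [[0.003,-0.003,0.02],[0,0,-0.28],0.5],
  [[0.003,-0.003,0.03],[0,0,-0.327],0.5],
  [[0.003,-0.003,0.035],[0,0,-0.327],0.5],
  [[0.003,-0.003,0.035],[0,0,-0.327],0.5],
  [[0.003,-0.003,0.035],[0,0,-0.327],0.5],
])

```text
time_s: 8.95
tcp_pos: [0.5233, 0.1155, 0.1002]
eef_rot: [180.0, 0.0, -7.4]
contact_force: [0.8, -0.2, 0.2]
gripper_width: 0.044
```

Run:
```python
from plant import r
from h import *
st=show()
print(delta(st,[.5227,.1154,.062],-7))
c=r.capture("side");crop(c,330,265,40,30,10,"pics/s7.png")
R=Ro.from_euler("xyz",st["eef_rot"],degrees=True).as_matrix()
for s in(-1,1): print("tip",(proj(c,st["tcp_pos"]+R[:,1]*s*.022)[0]-[290,235])*10)
print("knobtop",(proj(c,[.5227,.1154,.0755])[0]-[290,235])*10)
```

```text
t 8.95 tcp [523.3 115.5 100.2] rot [ 1.7996e+02  4.0000e-02 -7.3900e+00] F [ 0.78 -0.25  0.19] M [-0.074  0.132 -0.05 ] w 44.0 j6 49.2
(array([-0.0006,  0.0002,  0.0382]), array([ 0.0007,  0.0007, -0.0068]))
tip [305.00006327 391.74303587]
tip [450.56966879 285.25552687]
knobtop [378.28978716 417.8364025 ]
```

View pics/s7.png

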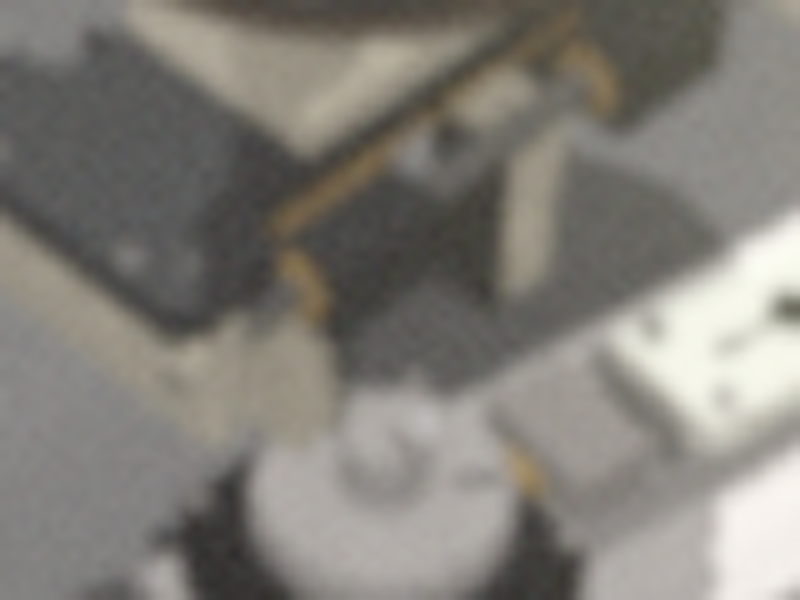

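>>> step_arm([
  [[-0.001,0,0.01],[0,0,0],0.5],
  [[-0.001,0,0.02],[0,0,0],0.5],
  [[-0.001,0,0.03],[0,0,0],0.5],
  [[-0.001,0,0.037],[0,0,0],0.5],
  [[-0.001,0,0.037],[0,0,0],0.5],
  [[-0.001,0,0.037],[0,0,0],0.5],
])

```text
time_s: 9.6
tcp_pos: [0.5225, 0.1157, 0.0633]
eef_rot: [180.0, 0.0, -7.3]
contact_force: [0.1, -0.1, 0.6]
gripper_width: 0.0442
```

Run:
```python
from plant import r
from h import *
st=show()
c=r.capture("side");crop(c,330,265,40,30,10,"pics/s8.png")
```

```text
t 9.6 tcp [522.5 115.7  63.3] rot [ 1.7997e+02  2.0000e-02 -7.3200e+00] F [ 0.09 -0.1   0.62] M [-0.053  0.159 -0.029] w 44.2 j6 49.2
```

View pics/s8.png

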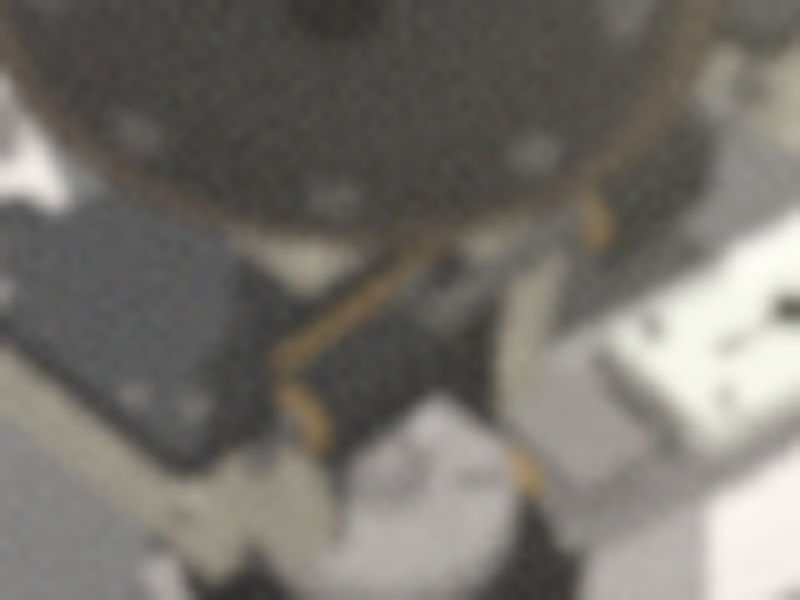

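>>> step_arm([
  [[0,0,0],[0,0,0],0.6],
  [[0,0,0],[0,0,0],0.7],
  [[0,0,0],[0,0,0],0.85],
  [[0,0,0],[0,0,0],0.85],
  [[0,0,0],[0,0,0],0.85],
  [[0,0,0],[0,0,0],0.85],
  [[0,0,0],[0,0,0],0.85],
  [[0,0,0],[0,0,0],0.85],
], force=40)

```text
time_s: 10.45
tcp_pos: [0.5225, 0.1157, 0.0637]
eef_rot: [180.0, -0.0, -7.3]
contact_force: [-0.5, -1.9, 3.4]
gripper_width: 0.0189
```

Run:
```python
from plant import r
from h import *
st=show()
```

```text
t 10.45 tcp [522.5 115.7  63.7] rot [ 1.80e+02 -1.00e-02 -7.32e+00] F [-0.5  -1.91  3.39] M [-0.513  0.282  0.015] w 18.9 j6 49.2
```

>>> step_arm([
  [[0,0,0],[0,0,0.0],0.85],
  [[0,0,0],[0,0,0.03],0.85],
  [[0,0,0],[0,0,0.08],0.85],
  [[0,0,0],[0,0,0.16],0.85],
  [[0,0,0],[0,0,0.24],0.85],
  [[0,0,0],[0,0,0.32],0.85],
  [[0,0,0],[0,0,0.4],0.85],
  [[0,0,0],[0,0,0.4],0.85],
], force=55)

```text
time_s: 11.25
tcp_pos: [0.5225, 0.1157, 0.0637]
eef_rot: [180.0, -0.0, -30.4]
contact_force: [-0.8, -1.6, 5.2]
gripper_width: 0.0181
```

Run:
```python
from plant import r
from h import *
st=show()
c=r.capture("side");crop(c,345,268,40,30,10,"pics/s9.png")
```

```text
t 11.25 tcp [522.5 115.7  63.7] rot [ 1.800e+02 -1.000e-02 -3.038e+01] F [-0.85 -1.63  5.22] M [-0.689  0.439  0.045] w 18.1 j6 26.1
```

View pics/s9.png

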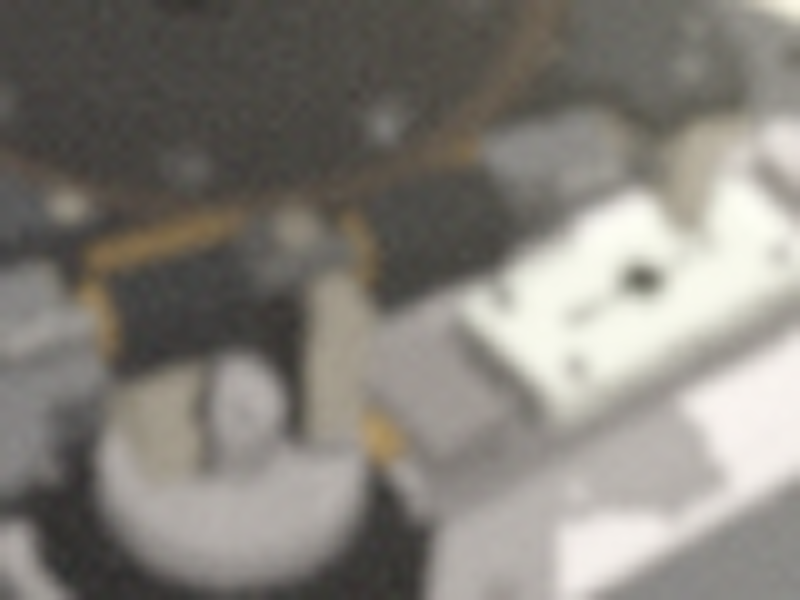

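>>> step_arm([
  [[0,0,0],[0,0,0.1],0.85],
  [[0,0,0],[0,0,0.2],0.85],
  [[0,0,0],[0,0,0.3],0.85],
  [[0,0,0],[0,0,0.4],0.85],
  [[0,0,0],[0,0,0.5],0.85],
  [[0,0,0],[0,0,0.6],0.85],
  [[0,0,0],[0,0,0.7],0.85],
  [[0,0,0],[0,0,0.8],0.85],
])

```text
time_s: 12.1
tcp_pos: [0.5225, 0.1157, 0.0637]
eef_rot: [-180.0, -0.0, -76.2]
contact_force: [-0.9, -0.6, 5.0]
gripper_width: 0.0181
```

Run:
```python
from plant import r
from h import *
st=show()
c=r.capture("side");crop(c,345,268,40,30,10,"pics/s10.png")
st=show()
```

```text
t 12.1 tcp [522.5 115.7  63.7] rot [-1.800e+02 -1.000e-02 -7.624e+01] F [-0.93 -0.65  5.02] M [-0.605  0.514  0.145] w 18.1 j6 -19.7
t 12.15 tcp [522.5 115.7  63.7] rot [-1.800e+02 -1.000e-02 -7.661e+01] F [-1.41 -2.69  5.5 ] M [-0.567  0.47   0.047] w 18.2 j6 -20.1
```

View pics/s10.png

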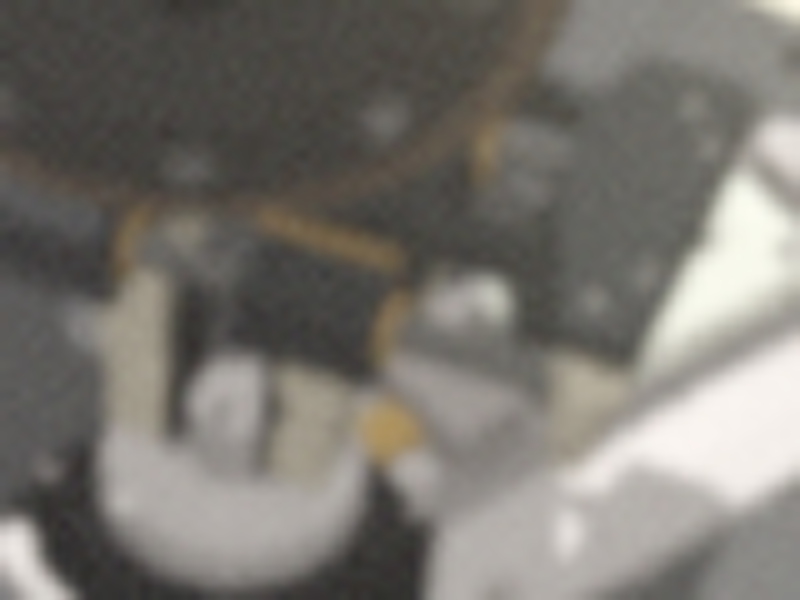

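>>> step_arm([
  [[0,0,0],[0,0,0.05],0.85],
  [[0,0,0],[0,0,0.1],0.85],
  [[0,0,0],[0,0,0.15],0.85],
  [[0,0,0],[0,0,0.2],0.85],
])

```text
time_s: 12.55
tcp_pos: [0.5225, 0.1157, 0.0637]
eef_rot: [-180.0, -0.0, -87.6]
contact_force: [-1.7, -1.1, 5.2]
gripper_width: 0.0181
```

Run:
```python
from h import *
show()
```

```text
t 12.55 tcp [522.5 115.7  63.7] rot [-1.800e+02 -1.000e-02 -8.759e+01] F [-1.7  -1.09  5.25] M [-0.608  0.535  0.171] w 18.1 j6 -31.1
```

>>> step_arm([
  [[0,0,0],[0,0,0.05],0.85],
  [[0,0,0],[0,0,0.1],0.85],
])

```text
time_s: 12.75
tcp_pos: [0.5225, 0.1157, 0.0637]
eef_rot: [-180.0, -0.0, -93.3]
contact_force: [-1.2, -1.4, 6.0]
gripper_width: 0.0181
```

Run:
```python
from h import *
show()
```

```text
t 12.75 tcp [522.5 115.7  63.7] rot [-179.99   -0.    -93.32] F [-1.17 -1.36  6.05] M [-0.54   0.484  0.174] w 18.1 j6 -36.8
```

>>> step_arm([
  [[0,0,0],[0,0,0.05],0.85],
  [[0,0,0],[0,0,0.1],0.85],
])

```text
time_s: 12.95
tcp_pos: [0.5225, 0.1157, 0.0637]
eef_rot: [-180.0, -0.0, -99.0]
contact_force: [-1.0, -1.3, 4.9]
gripper_width: 0.0183
```

Run:
```python
from h import *
show()
```

```text
t 12.95 tcp [522.5 115.7  63.7] rot [-179.99   -0.    -99.05] F [-1.05 -1.33  4.86] M [-0.561  0.522  0.163] w 18.3 j6 -42.6
```

>>> step_arm([
  [[0,0,0],[0,0,0.05],0.85],
  [[0,0,0],[0,0,0.1],0.85],
])

```text
time_s: 13.15
tcp_pos: [0.5225, 0.1157, 0.0637]
eef_rot: [-180.0, -0.0, -104.8]
contact_force: [-0.5, -1.5, 5.2]
gripper_width: 0.0181
```

Run:
```python
from h import *
show()
```

```text
t 13.15 tcp [522.5 115.7  63.7] rot [-1.7999e+02 -1.0000e-02 -1.0477e+02] F [-0.48 -1.53  5.16] M [-0.529  0.524  0.189] w 18.1 j6 -48.3
```

>>> step_arm([
  [[0,0,0],[0,0,0.05],0.85],
  [[0,0,0],[0,0,0.1],0.85],
])

```text
time_s: 13.35
tcp_pos: [0.5225, 0.1158, 0.0637]
eef_rot: [-180.0, -0.0, -110.5]
contact_force: [-1.0, -1.7, 4.6]
gripper_width: 0.0181
```

Run:
```python
from h import *
show()
```

```text
t 13.35 tcp [522.5 115.8  63.7] rot [-179.99   -0.   -110.5 ] F [-0.96 -1.65  4.57] M [-0.454  0.48   0.186] w 18.1 j6 -54.0
```

>>> step_arm([
  [[0,0,0],[0,0,0.05],0.85],
])

```text
time_s: 13.45
tcp_pos: [0.5225, 0.1158, 0.0637]
eef_rot: [-180.0, -0.0, -113.4]
contact_force: [-1.2, -1.4, 5.1]
gripper_width: 0.0184
```

Run:
```python
from h import *
show()
```

```text
t 13.45 tcp [522.5 115.8  63.7] rot [-179.99   -0.   -113.37] F [-1.23 -1.38  5.13] M [-0.505  0.464  0.176] w 18.4 j6 -56.9
```

>>> step_arm([
  [[0,0,0],[0,0,0.05],0.85],
])

```text
time_s: 13.55
tcp_pos: [0.5225, 0.1157, 0.0637]
eef_rot: [-180.0, -0.0, -116.2]
contact_force: [-2.0, -1.5, 5.0]
gripper_width: 0.0183
```

Run:
```python
from plant import r
from h import *
show()
c=r.capture("side");crop(c,360,255,50,40,8,"pics/s11.png")
crop(r.capture("top"),330,277,65,50,6,"pics/t11.png")
```

```text
t 13.55 tcp [522.5 115.7  63.7] rot [-179.99   -0.   -116.24] F [-2.02 -1.5   5.  ] M [-0.525  0.49   0.206] w 18.3 j6 -59.7
```

View pics/s11.png

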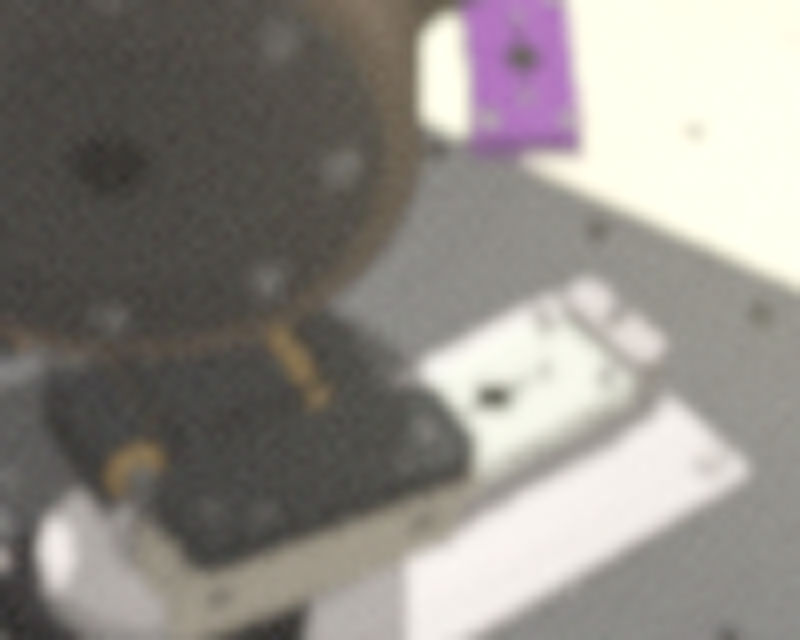

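View pics/t11.png

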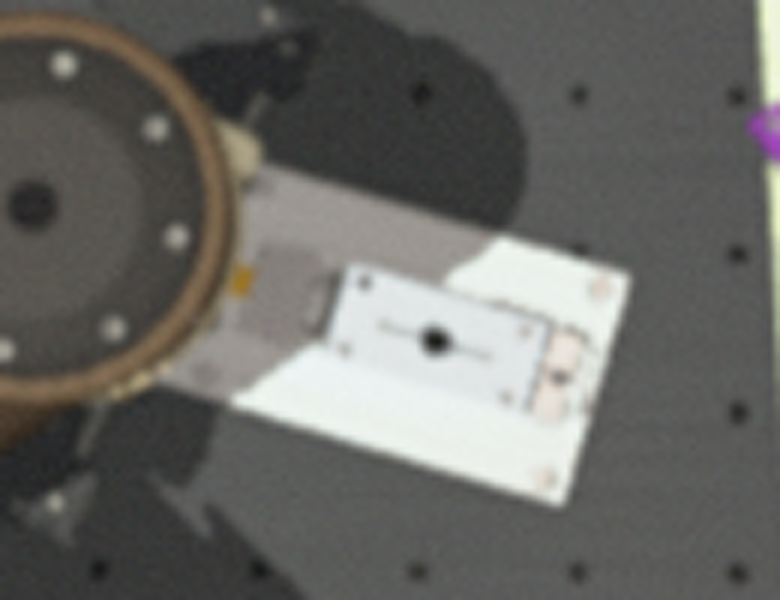

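```bash
cat >> h.py <<'E'
def disc():
    from plant import r
    out=[]
    for n in range(3):
        c=r.capture("top"); s=c["color"][274:294,326:350].astype(float).min(2)
        w=np.clip(150-s,0,None); 
        cc=np.unravel_index(w.argmax(),w.shape); yy,xx=np.mgrid[:s.shape[0],:s.shape[1]]; w=w*(np.hypot(yy-cc[0],xx-cc[1])<4)
        px=np.array([(w*xx).sum(),(w*yy).sum()])/w.sum()+[326,274]
        a=np.radians(73.7);u=np.array([np.cos(a),np.sin(a)]);v=np.array([u[1],-u[0]]);O=np.array([.4895,.0021])
        p=onz(c,px,.04)[0,:2]-O; out.append([p@v*1000,p@u*1000])
    print("disc xy",np.mean(out,0).round(2),np.std(out,0).round(2))
E
python3 - <<'E'
from h import *
disc();show()
E
```

```text
disc xy [ 0.13 -6.3 ] [0.   0.01]
t 13.8 tcp [522.5 115.7  63.7] rot [-179.99    0.   -116.13] F [-1.66 -1.88  4.96] M [-0.545  0.479 -0.006] w 18.1 j6 -59.6
```

>>> step_arm([
  [[0,0,0],[0,0,0.05],0.85],
])

```text
time_s: 13.9
tcp_pos: [0.5225, 0.1158, 0.0637]
eef_rot: [-180.0, -0.0, -119.0]
contact_force: [-1.7, -1.7, 5.8]
gripper_width: 0.0184
```

Run:
```python
from h import *
show();disc();show()
```

```text
t 13.9 tcp [522.5 115.8  63.7] rot [-179.99   -0.   -119.  ] F [-1.66 -1.67  5.79] M [-0.527  0.492  0.201] w 18.4 j6 -62.5
disc xy [ 0.06 -6.59] [0.02 0.01]
t 14.05 tcp [522.5 115.7  63.7] rot [-180.     -0.   -119.02] F [-1.51 -2.25  4.82] M [-0.493  0.506  0.031] w 18.2 j6 -62.5
```

>>> step_arm([
  [[0,0,0],[0,0,0.05],0.85],
])

```text
time_s: 14.15
tcp_pos: [0.5225, 0.1158, 0.0637]
eef_rot: [-180.0, -0.0, -121.9]
contact_force: [-0.6, -1.0, 5.2]
gripper_width: 0.0183
```

Run:
```python
from h import *
show();disc()
```

```text
t 14.15 tcp [522.5 115.8  63.7] rot [-179.99   -0.   -121.86] F [-0.61 -1.02  5.16] M [-0.53   0.565  0.163] w 18.3 j6 -65.4
disc xy [ 0.14 -6.86] [0.02 0.01]
```

>>> step_arm([
  [[0,0,0],[0,0,0.05],0.85],
])

```text
time_s: 14.4
tcp_pos: [0.5225, 0.1157, 0.0637]
eef_rot: [-180.0, 0.0, -124.7]
contact_force: [-1.3, -1.9, 5.5]
gripper_width: 0.0182
```

Run:
```python
from h import *
show();disc()
```

```text
t 14.4 tcp [522.5 115.7  63.7] rot [-179.99    0.   -124.73] F [-1.27 -1.9   5.52] M [-0.505  0.482  0.155] w 18.2 j6 -68.2
disc xy [ 0.22 -7.27] [0.04 0.07]
```

>>> step_arm([
  [[0,0,0],[0,0,0.05],0.85],
])

```text
time_s: 14.65
tcp_pos: [0.5225, 0.1157, 0.0637]
eef_rot: [-180.0, -0.0, -127.6]
contact_force: [-1.5, -1.5, 5.6]
gripper_width: 0.018
```

Run:
```python
from h import *
show();disc()
```

```text
t 14.65 tcp [522.5 115.7  63.7] rot [-179.99   -0.   -127.6 ] F [-1.51 -1.49  5.56] M [-0.474  0.482  0.199] w 18.0 j6 -71.1
disc xy [ 0.37 -7.7 ] [0.01 0.04]
```

Still sliding freely (torque about 0.17–0.2); I'll keep going in small steps.

>>> step_arm([
  [[0,0,0],[0,0,0.05],0.85],
])

```text
time_s: 14.9
tcp_pos: [0.5225, 0.1157, 0.0637]
eef_rot: [-180.0, 0.0, -130.5]
contact_force: [-2.1, -1.0, 4.7]
gripper_width: 0.0181
```

Run:
```python
from h import *
show();disc()
```

```text
t 14.9 tcp [522.5 115.7  63.7] rot [-179.99    0.   -130.46] F [-2.1  -0.96  4.69] M [-0.492  0.449  0.176] w 18.1 j6 -74.0
disc xy [ 0.26 -8.13] [0.01 0.02]
```

>>> step_arm([
  [[0,0,0],[0,0,0.05],0.85],
])

```text
time_s: 15.15
tcp_pos: [0.5225, 0.1157, 0.0637]
eef_rot: [-180.0, 0.0, -133.3]
contact_force: [-0.7, -1.3, 4.6]
gripper_width: 0.0183
```

Run:
```python
from h import *
show();disc()
```

```text
t 15.15 tcp [522.5 115.7  63.7] rot [-179.99    0.   -133.33] F [-0.74 -1.33  4.63] M [-0.448  0.501  0.2  ] w 18.3 j6 -76.8
disc xy [ 0.27 -8.13] [0.01 0.  ]
```

>>> step_arm([
  [[0,0,0],[0,0,0.05],0.85],
])

```text
time_s: 15.4
tcp_pos: [0.5225, 0.1158, 0.0637]
eef_rot: [-180.0, 0.0, -136.2]
contact_force: [-1.2, -1.4, 4.9]
gripper_width: 0.0182
```

Run:
```python
from plant import r
from h import *
show();disc()
crop(r.capture("top"),340,282,40,30,10,"pics/t12.png")
```

```text
t 15.4 tcp [522.5 115.8  63.7] rot [-179.99    0.   -136.19] F [-1.25 -1.41  4.87] M [-0.513  0.484  0.219] w 18.2 j6 -79.7
disc xy [ 0.27 -8.12] [0.01 0.01]
```

View pics/t12.png

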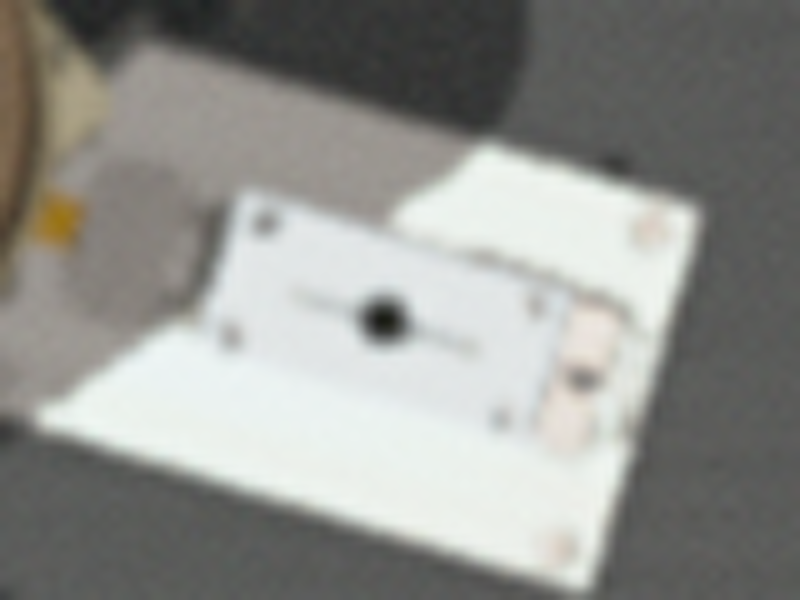

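>>> step_arm([
  [[0,0,0],[0,0,0.05],0.85],
  [[0,0,0],[0,0,0.1],0.85],
])

```text
time_s: 15.8
tcp_pos: [0.5225, 0.1157, 0.0637]
eef_rot: [-180.0, 0.0, -142.0]
contact_force: [-1.2, -1.9, 5.2]
gripper_width: 0.0185
```

Run:
```python
from h import *
show();disc()
```

```text
t 15.8 tcp [522.5 115.7  63.7] rot [-179.99    0.   -142.01] F [-1.21 -1.86  5.15] M [-0.502  0.478  0.207] w 18.5 j6 -85.5
disc xy [ 0.28 -8.15] [0.01 0.01]
```

>>> step_arm([
  [[0,0,0],[0,0,0.05],0.85],
])

```text
time_s: 16.05
tcp_pos: [0.5225, 0.1157, 0.0637]
eef_rot: [-180.0, 0.0, -144.8]
contact_force: [-1.4, -1.3, 4.6]
gripper_width: 0.0181
```

Run:
```python
from h import *
show();disc()
```

```text
t 16.05 tcp [522.5 115.7  63.7] rot [-179.99    0.   -144.78] F [-1.38 -1.27  4.62] M [-0.435  0.475  0.319] w 18.1 j6 -88.3
disc xy [ 0.27 -8.13] [0.01 0.01]
```

>>> step_arm([
  [[0,0,0],[0,0,0.04],0.85],
])

```text
time_s: 16.3
tcp_pos: [0.5225, 0.1157, 0.0637]
eef_rot: [-180.0, 0.0, -147.1]
contact_force: [-1.6, -1.9, 4.7]
gripper_width: 0.0179
```

Run:
```python
from plant import r
from h import *
show();disc()
crop(r.capture("top"),340,282,40,30,10,"pics/t13.png")
```

```text
t 16.3 tcp [522.5 115.7  63.7] rot [-179.99    0.   -147.06] F [-1.61 -1.92  4.75] M [-0.524  0.497  0.257] w 17.9 j6 -90.6
disc xy [ 0.27 -8.13] [0.01 0.  ]
```

View pics/t13.png

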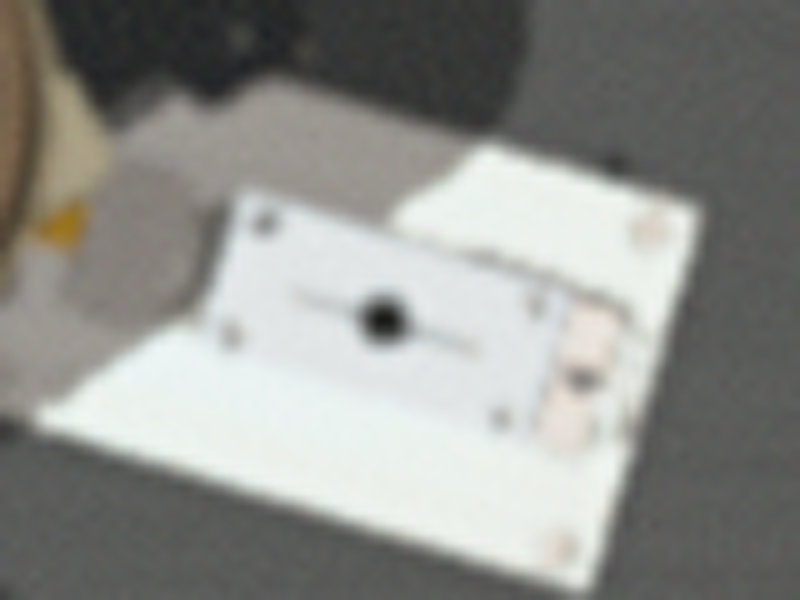

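>>> step_arm([
  [[0,0,0],[0,0,0],0.7],
  [[0,0,0],[0,0,0],0.5],
  [[0,0,0],[0,0,0],0.5],
  [[0,0,0],[0,0,0],0.5],
  [[0,0,-0.02],[0,0,0],0.5],
  [[0,0,-0.06],[0,0,0],0.5],
  [[0,0,-0.11],[0,0,0],0.5],
  [[0,0,-0.15],[0,0,0],0.5],
  [[0,0,-0.15],[0,0,0],0.5],
])

```text
time_s: 17.4
tcp_pos: [0.5254, 0.117, 0.2198]
eef_rot: [-179.9, 0.6, -147.1]
contact_force: [0.6, 0.7, -1.4]
gripper_width: 0.0439
```

Run:
```python
from plant import r
from h import *
st=show(); disc(); print(delta(st,[.42,-.30,.3],-147), st["joints"])
```

```text
t 17.4 tcp [525.4 117.  219.8] rot [-179.91    0.58 -147.07] F [ 0.6   0.67 -1.39] M [ 0.104 -0.022  0.02 ] w 43.9 j6 -90.6
disc xy [ 0.27 -8.14] [0.01 0.01]
(array([ 0.3144, -0.2928, -0.0829]), array([-0.0016,  0.0101, -0.0012])) [ 33.4978647    7.5811806  -17.64895932   0.10947491 -64.19045551
 -90.61116701]
```

Now move aside so both cameras see the holder.

>>> step_arm([
  [[0.04,-0.03,0],[0,0,0],0.5],
  [[0.08,-0.07,0],[0,0,0],0.5],
  [[0.12,-0.11,0],[0,0,0],0.5],
  [[0.16,-0.15,0],[0,0,0],0.5],
  [[0.2,-0.19,0],[0,0,0],0.5],
  [[0.24,-0.23,0],[0,0,0],0.5],
  [[0.28,-0.27,0],[0,0,0],0.5],
  [[0.31,-0.29,0],[0,0,0],0.5],
  [[0.31,-0.29,0],[0,0,0],0.5],
  [[0.31,-0.29,0],[0,0,0],0.5],
])

```text
time_s: 18.55
tcp_pos: [0.4174, -0.2983, 0.2114]
eef_rot: [179.8, -0.2, -147.4]
contact_force: [0.5, -0.0, -0.8]
gripper_width: 0.0438
```

Run:
```python
from plant import r
from h import *
import pickle
st=show(); disc()
ct=r.capture("top");cs=r.capture("side");pickle.dump((ct,cs),open("c1.pkl","wb"))
crop(ct,316,277,65,50,6,"pics/tF.png");crop(cs,353,282,65,50,6,"pics/sF.png");cv2.imwrite("pics/topF.png",ct["color"][:,:,::-1])
a=np.radians(73.7);u=np.array([np.cos(a),np.sin(a)]);O=np.array([.4895,.0021])
print("ymm per crop px", [((proj(ct,np.r_[O+y*u,.046])[0]-[251,227])*6).round(1) for y in (.044,.027,-.046)])
```

```text
t 18.55 tcp [ 417.4 -298.3  211.4] rot [ 1.7983e+02 -1.6000e-01 -1.4735e+02] F [ 0.46 -0.02 -0.8 ] M [ 0.048  0.001 -0.011] w 43.8 j6 -43.7
disc xy [ 0.26 -8.11] [0.   0.01]
ymm per crop px [array([385.9, 299.2]), array([430.4, 312.6]), array([621.6, 370.3])]
```

View pics/tF.png

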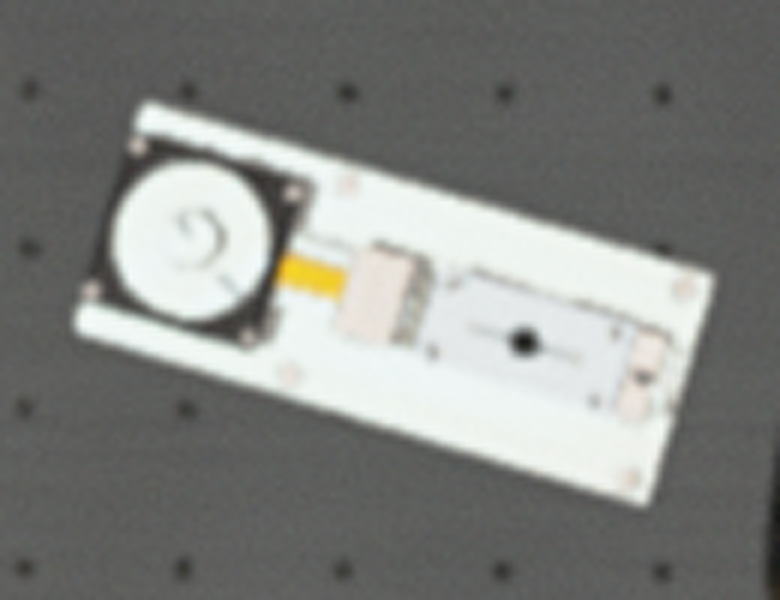

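View pics/sF.png

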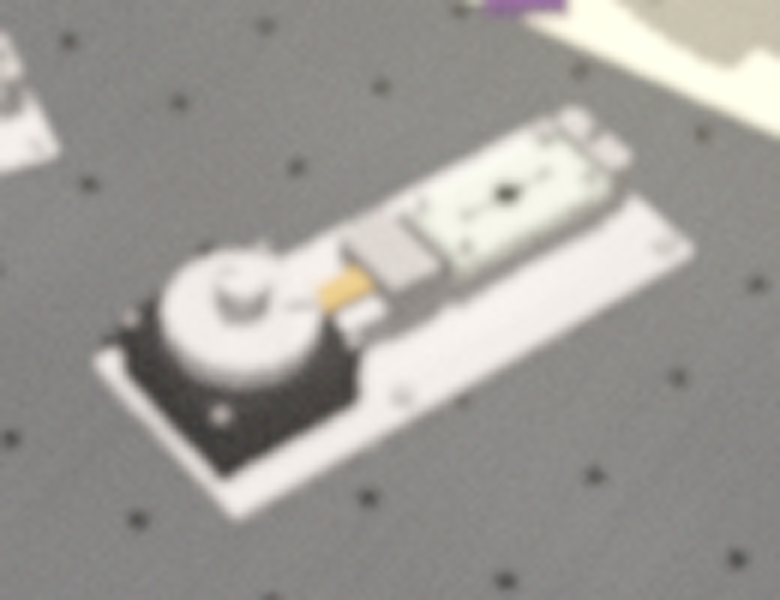

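View pics/topF.png

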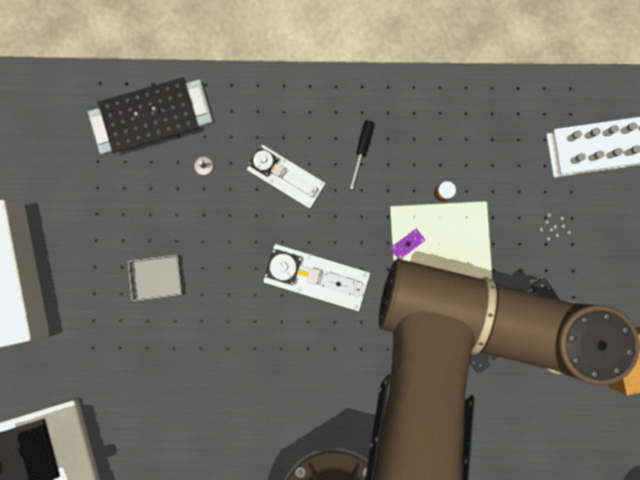

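Run:
```python
from h import *
import pickle
A=pickle.load(open("c0.pkl","rb"));B=pickle.load(open("c1.pkl","rb"))
a=np.radians(73.7);u=np.array([np.cos(a),np.sin(a)]);v=np.array([u[1],-u[0]]);O=np.array([.4895,.0021])
ys=np.arange(.03,.1,.0002)
for i,n in((0,"top"),(1,"side")):
    E=[]
    for c in(A[i],B[i]):
        im=c["color"].astype(np.float32); s=im[:,:,0]-im[:,:,2]
        pr=0
        for x in(-.002,0,.002):
            q=proj(c,[np.r_[O+y*u+x*v,.04] for y in ys]).astype(np.float32)
            pr=pr+cv2.remap(s,q[:,:1],q[:,1:],cv2.INTER_LINEAR).ravel()/3
        h=(pr.max()*.5 if c is B[i] else hmax); 
        E.append((c,pr))
    h=E[1][1].max()/2
    e=[ys[np.argmax(pr>h)]*1000 for _,pr in E]; print(n,"amber max",[pr.max() for _,pr in E],"edge",e,"travel",e[0]-e[1])
E=None
d=cv2.absdiff(A[0]["color"],B[0]["color"]).max(2); print("top diff in ring area",d[255:281,270:296].max(), "mark rows")
ka,kb=[c[0]["color"][247:287,262:306] for c in(A,B)]
cv2.imwrite("pics/kcmp.png",cv2.resize(np.hstack([ka,kb])[:,:,::-1],None,fx=9,fy=9,interpolation=cv2.INTER_CUBIC))
```

```text
Traceback (most recent call last):
NameError: name 'hmax' is not defined. Did you mean: 'max'?
```

Run:
```python
from h import *
import pickle
A=pickle.load(open("c0.pkl","rb"));B=pickle.load(open("c1.pkl","rb"))
a=np.radians(73.7);u=np.array([np.cos(a),np.sin(a)]);v=np.array([u[1],-u[0]]);O=np.array([.4895,.0021])
ys=np.arange(.03,.1,.0002)
for i,n in((0,"top"),(1,"side")):
    E=[]
    for c in(A[i],B[i]):
        im=c["color"].astype(np.float32); s=im[:,:,0]-im[:,:,2]
        pr=0
        for x in(-.002,0,.002):
            q=proj(c,[np.r_[O+y*u+x*v,.04] for y in ys]).astype(np.float32)
            pr=pr+cv2.remap(s,q[:,:1],q[:,1:],cv2.INTER_LINEAR).ravel()/3
        E.append(pr)
    e=[ys[np.argmax(pr>E[1].max()/2)]*1000 for pr in E]; print(n,"amber max",[pr.max() for pr in E],"edge",e,"travel",e[0]-e[1])
ka,kb=[c[0]["color"][247:287,262:306] for c in(A,B)]
cv2.imwrite("pics/kcmp.png",cv2.resize(np.hstack([ka,kb])[:,:,::-1],None,fx=9,fy=9,interpolation=cv2.INTER_CUBIC))
```

```text
top amber max [np.float32(182.24348), np.float32(191.07422)] edge [np.float64(78.5999999999997), np.float64(61.99999999999981)] travel 16.599999999999888
side amber max [np.float32(48.34082), np.float32(77.9515)] edge [np.float64(77.7999999999997), np.float64(60.399999999999814)] travel 17.399999999999885
```

View pics/kcmp.png

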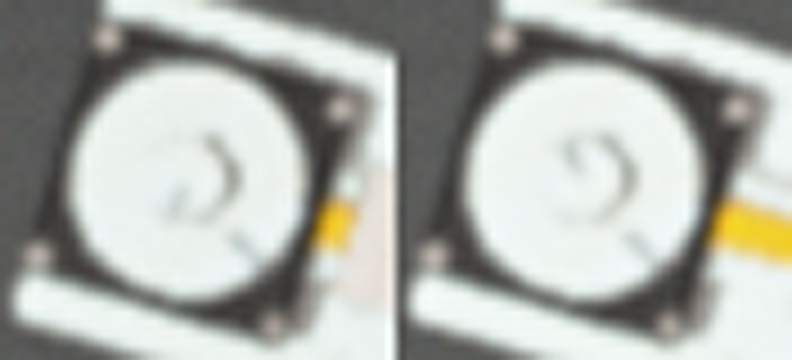

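Run:
```python
from plant import r
from h import *
show();disc();print(r.close_job())
```

```text
t 18.8 tcp [ 419.6 -295.2  213. ] rot [ 1.7995e+02 -3.0000e-02 -1.4707e+02] F [-0.37  0.36 -1.08] M [ 0.068  0.039 -0.053] w 43.6 j6 -43.9
disc xy [ 0.27 -8.12] [0.02 0.  ]
the job is handed in; nothing more can be done
None
```

The white chip is on the bed of the full-size holder, bolt heads up. It is clamped against the stop with an estimated 12 N, and I handed the job in at about 19 s.

I picked it across its width, laid it on the bed and let go before clamping. I then turned only the inner knob clockwise in one grip by about 2.44 rad. The chip stopped sliding at about 2.15 rad, so I took that as contact with the stop and went 0.29 rad further. I then let go and moved the arm clear.

- **Clamp force:** it is not measured directly. The knob torque was about 0.17 N m free and 0.257 N m at the end (0.25 expected at 12 N). One reading just before that was 0.319 N m; at 0.007 N m per N that would be near 21 N. I took it as sensor noise because the knob angle at that point gives about 10.5 N.
- **Carriage travel:** the final pictures show 16.6 mm (top) and 17.4 mm (side), against 17.1 mm expected.
- **Chip:** it is centred within about 0.3 mm across the bed, at y about -8 mm. It did not move after contact or after release.
- **Outer ring and bystanders:** the ring's mark looks the same as at the start. By eye, the jar, driver, tray and post are in the same place in the final top picture.
- **Disagreement:** the two cameras differ by 3 to 4 mm in world x. I trusted the top view, and the grasps fitted it.

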